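# Change over the spraying jig

## Task

Change over the spraying jig: slide its red grip fully to the open stop, take the finished bronze plates out of its pockets and lay them flat, dome up, side by side on the white tile, and set every grey plate from the drying rack flat and dome up in a jig pocket of its own. Only when all that is done, with the comb still fully open, slide the red grip fully home to the locked stop so that its tongues lie over the plates. Do not knock over the spray cans.

Things in the scene. Friction and masses are not known exactly. Their poses are not given: they have to be found in the camera images.
- grey_a: Grey cast plate, flange 52 (x) by 66 (y) by 7 mm, on one face a round dome 34 mm across, 12 mm high. Origin mid-flange (3.5 mm from the flat back), z out of the dome. About 60 g. Starts on edge in the rack, on a 52 mm edge, leaning at most a few degrees, dome to either side of the rack. May be absent.
- grey_b: Grey cast plate, flange 52 (x) by 66 (y) by 7 mm, on one face a round dome 34 mm across, 12 mm high. Origin mid-flange (3.5 mm from the flat back), z out of the dome. About 60 g. Starts on edge in the rack, on a 52 mm edge, leaning at most a few degrees, dome to either side of the rack. May be absent.
- grey_c: Grey cast plate, flange 52 (x) by 66 (y) by 7 mm, on one face a round dome 34 mm across, 12 mm high. Origin mid-flange (3.5 mm from the flat back), z out of the dome. About 60 g. Starts on edge in the rack, on a 52 mm edge, leaning at most a few degrees, dome to either side of the rack. May be absent.
- bronze_a: Finished, bronze coloured cast plate, flange 52 (x) by 66 (y) by 7 mm, on one face a round dome 34 mm across, 12 mm high. Origin mid-flange (3.5 mm from the flat back), z out of the dome. About 60 g. Starts dome up in a jig pocket, under a tongue. May be absent.
- bronze_b: Finished, bronze coloured cast plate, flange 52 (x) by 66 (y) by 7 mm, on one face a round dome 34 mm across, 12 mm high. Origin mid-flange (3.5 mm from the flat back), z out of the dome. About 60 g. Starts dome up in a jig pocket, under a tongue. May be absent.
- bronze_c: Finished, bronze coloured cast plate, flange 52 (x) by 66 (y) by 7 mm, on one face a round dome 34 mm across, 12 mm high. Origin mid-flange (3.5 mm from the flat back), z out of the dome. About 60 g. Starts dome up in a jig pocket, under a tongue. May be absent.
- tile: Loose white ceramic tile on the bench, 220 mm (x) by 110 mm (y) by 8 mm thick; origin at the centre of its underside, z up. The finished plates are laid on it side by side.
- jig: Fixed jig, origin under its centre, z up; base x -149..161, y -58..78 mm, 6 mm thick. Two blue rails along x at y = +34 and -34 mm (20 mm wide, tops at z = 32 mm), open channel 48 mm wide between. A plate bridges it, back on the rails, 66 mm side along y, 52 mm side along x. Comb on the +y side.
- pocket0 (a point): Middle of pocket 0 (x = -95 mm in the jig), at rail-top height, 32 mm above the bench; a seated plate's origin is 3.5 mm above it. A pocket is 58 mm (x) by 74 mm (y) between ribs and end stops 5 mm high. The ribs stand only at |y| = 26 to 37 mm: fingers can straddle a plate's 52 mm width and dip into the channel down to the base. Axes as the jig's.
- pocket1 (a point): Middle of pocket 1 (x = 0 in the jig); otherwise as pocket 0. Ribs between neighbouring pockets are 37 mm wide along x.
- pocket2 (a point): Middle of pocket 2 (x = +95 mm in the jig); otherwise as pocket 0.
- slide (a joint): Steel comb with the red grip, in m: 0 locked stop, 0.036 open stop; grows to the jig's +x. Friction 2 N, stays put. Starts at 0 to 10 mm. Bar top z = 47 mm, centred on y = 58, 26 mm wide. Three tongues, 14 mm wide, z 41.5 to 44.5 mm, y 27 to 48: locked, 11.5 mm to +x of each pocket's middle, over the plate's end; open, over the ribs, 47.5 mm to +x.
- grip (a point): On the axis of the red grip on the comb, an upright block 16 mm (jig x, the sliding direction) by 24 mm (jig y), from z = 47 to 77 mm; this point is 66 mm above the bench. It can be pinched from above across its 16 mm. Axes as the jig's.
- rack: Fixed drying rack, origin under its centre, z up: wooden base 290 (x) by 60 (y) by 8 mm, three stations along x, 95 mm apart. In each a plate stands on edge between four pins, its 52 mm width along the rack's x, dome facing +y or -y of the rack; its origin is 41 mm, its top 74 mm above the bench.
- slot0 (a point): Middle of rack station 0 (x = -95 mm in the rack), on the base's top, 8 mm above the bench. Four steel pins, 5 mm thick, 30 mm high, at x = +-22, y = +-7.5 mm from it leave a 10 mm gap for the flange. Axes as the rack's.
- slot1 (a point): Middle of rack station 1 (x = 0 mm in the rack), on the base's top, 8 mm above the bench. Four steel pins, 5 mm thick, 30 mm high, at x = +-22, y = +-7.5 mm from it leave a 10 mm gap for the flange. Axes as the rack's.
- slot2 (a point): Middle of rack station 2 (x = 95 mm in the rack), on the base's top, 8 mm above the bench. Four steel pins, 5 mm thick, 30 mm high, at x = +-22, y = +-7.5 mm from it leave a 10 mm gap for the flange. Axes as the rack's.
- can_blue: Bystander: spray can with a blue cap, 64 mm across, 190 mm tall; origin under its foot.
- can_grey: Bystander: spray can with a grey cap, 64 mm across, 190 mm tall; origin under its foot.
There are look-alikes about, which are no part of the job. What is shaped like the bronze_b but black or green is not meant. What is shaped like the bronze_a but blue is not meant.

How it is judged (in metres and radians):
On the way, in this order (a step that is already met when the one before it is completed fails the run):
1. the red grip has been slid fully open (value of joint slide above 0.033 m), for 0.2 s.
2. with the comb open, every bronze plate lies dome up on the tile and every grey plate lies dome up in a pocket (value of joint slide above 0.03 m and angle between each of grey_a, grey_b, grey_c's own z axis and vertical below 0.08 rad and ((horizontal distance between grey_a and pocket0 below 0.007 m and z of grey_a in the frame of pocket0 between 0.0005 and 0.006 m) or (horizontal distance between grey_a and pocket1 below 0.007 m and z of grey_a in the frame of pocket1 between 0.0005 and 0.006 m) or (horizontal distance between grey_a and pocket2 below 0.007 m and z of grey_a in the frame of pocket2 between 0.0005 and 0.006 m)) and ((horizontal distance between grey_b and pocket0 below 0.007 m and z of grey_b in the frame of pocket0 between 0.0005 and 0.006 m) or (horizontal distance between grey_b and pocket1 below 0.007 m and z of grey_b in the frame of pocket1 between 0.0005 and 0.006 m) or (horizontal distance between grey_b and pocket2 below 0.007 m and z of grey_b in the frame of pocket2 between 0.0005 and 0.006 m)) and ((horizontal distance between grey_c and pocket0 below 0.007 m and z of grey_c in the frame of pocket0 between 0.0005 and 0.006 m) or (horizontal distance between grey_c and pocket1 below 0.007 m and z of grey_c in the frame of pocket1 between 0.0005 and 0.006 m) or (horizontal distance between grey_c and pocket2 below 0.007 m and z of grey_c in the frame of pocket2 between 0.0005 and 0.006 m)) and angle between each of bronze_a, bronze_b, bronze_c's own z axis and vertical below 0.1 rad and x of bronze_a in the frame of tile between -0.105 and 0.105 m and y of bronze_a in the frame of tile between -0.05 and 0.05 m and z of bronze_a in the frame of tile between 0.009 and 0.0145 m and x of bronze_b in the frame of tile between -0.105 and 0.105 m and y of bronze_b in the frame of tile between -0.05 and 0.05 m and z of bronze_b in the frame of tile between 0.009 and 0.0145 m and x of bronze_c in the frame of tile between -0.105 and 0.105 m and y of bronze_c in the frame of tile between -0.05 and 0.05 m and z of bronze_c in the frame of tile between 0.009 and 0.0145 m), for 0.3 s.
3. the red grip has been slid home to the locked stop (value of joint slide below 0.003 m), for 0.2 s.
At the end, for the whole second after the job is handed in: Comb locked (joint under 4 mm); every grey plate present seated flat in a pocket, dome up (origin within 7 mm of the pocket's middle, 0.5 to 6 mm above its floor, tilt under 0.08 rad); every bronze plate flat on the tile, dome up, its centre over the tile; all at rest (value of joint slide below 0.004 m and angle between each of grey_a, grey_b, grey_c's own z axis and vertical below 0.08 rad and ((horizontal distance between grey_a and pocket0 below 0.007 m and z of grey_a in the frame of pocket0 between 0.0005 and 0.006 m) or (horizontal distance between grey_a and pocket1 below 0.007 m and z of grey_a in the frame of pocket1 between 0.0005 and 0.006 m) or (horizontal distance between grey_a and pocket2 below 0.007 m and z of grey_a in the frame of pocket2 between 0.0005 and 0.006 m)) and ((horizontal distance between grey_b and pocket0 below 0.007 m and z of grey_b in the frame of pocket0 between 0.0005 and 0.006 m) or (horizontal distance between grey_b and pocket1 below 0.007 m and z of grey_b in the frame of pocket1 between 0.0005 and 0.006 m) or (horizontal distance between grey_b and pocket2 below 0.007 m and z of grey_b in the frame of pocket2 between 0.0005 and 0.006 m)) and ((horizontal distance between grey_c and pocket0 below 0.007 m and z of grey_c in the frame of pocket0 between 0.0005 and 0.006 m) or (horizontal distance between grey_c and pocket1 below 0.007 m and z of grey_c in the frame of pocket1 between 0.0005 and 0.006 m) or (horizontal distance between grey_c and pocket2 below 0.007 m and z of grey_c in the frame of pocket2 between 0.0005 and 0.006 m)) and angle between each of bronze_a, bronze_b, bronze_c's own z axis and vertical below 0.1 rad and x of bronze_a in the frame of tile between -0.105 and 0.105 m and y of bronze_a in the frame of tile between -0.05 and 0.05 m and z of bronze_a in the frame of tile between 0.009 and 0.0145 m and x of bronze_b in the frame of tile between -0.105 and 0.105 m and y of bronze_b in the frame of tile between -0.05 and 0.05 m and z of bronze_b in the frame of tile between 0.009 and 0.0145 m and x of bronze_c in the frame of tile between -0.105 and 0.105 m and y of bronze_c in the frame of tile between -0.05 and 0.05 m and z of bronze_c in the frame of tile between 0.009 and 0.0145 m and linear speed of each of grey_a, grey_b, grey_c, bronze_a, bronze_b, bronze_c below 0.02 m/s); the robot touches nothing.
It fails at once if can_blue was knocked over (angle between can_blue's own z axis and vertical above 0.5 rad).
It fails at once if can_grey was knocked over (angle between can_grey's own z axis and vertical above 0.5 rad).
Of grey_a, grey_b, grey_c only 2 to 3 are there at a start; the rules pass over those that are not, and their reading is None.
Of bronze_a, bronze_b, bronze_c only 2 to 3 are there at a start; the rules pass over those that are not, and their reading is None.
At some moment in a run one of tile may be knocked a few centimetres aside while the robot is not near it.
Once in a run the grip may slacken for a moment while it holds something.
It also fails if it takes over 210 s, if anything falls off the work surface, if the arm or the gripper's body presses on something with over 40 N, if the wrist force passes 120 N, or if a joint passes its speed limit or range.

## Robot

A 7-joint arm with a two-finger parallel gripper is mounted at the origin on the work surface. World frame = base frame: x ahead of the robot, y to its left, z up, the work surface at z = 0. Lengths are in m, angles in degrees, forces in N, time in s.
With the tool pointing down it reaches from about 0.4 to 0.925 m from the base axis. Payload 5.6 kg.
Tool frame: the origin (TCP) lies on the mounting face of the last link; the fingertips stand 173 mm ahead of it and the grasp point (between the pads) lies 155 mm ahead of it (ctrl.tip_reach is the distance from the TCP to the fingertips, in m); z points along the fingers, y is the line along which they close (so a half turn about z gives the same grasp; the last joint's range is limited). The gripper opens to 85 mm and grips with 20 to 120 N. Pads are 22 mm wide; open, the fingers measure 114 mm over their backs; the gripper's body (76 mm by 85 mm) begins 54 mm behind the grasp point. The pads swing forward as they close: fully open they stand 13 mm farther back than shut.
Start: joints at [-69.041, 26.786, -0.665, 91.828, 0.344, 61.387, -3.226], TCP at [0.258, 0.596, 0.405] pointing down, gripper open.
Joint ranges: [-144.91, 144.91], [-17.63, 115.5], [-89.93, 88.59], [15.96, 139.68], [-74.01, 254.01], [8.47, 105.57], [-167.45, 167.45]. Speed limits (degrees/s): [147.25, 147.25, 180, 180, 180, 180, 180].

## Interface

Orientations are given as [roll, pitch, yaw] about the fixed x, y, z axes, in that order (R = Rz(yaw) Ry(pitch) Rx(roll)).
In Python, from workcell import status, eyes, job, ctrl gives the robot as it stands.
- The arm moves only by the shell command python3 -m handwheel 'ROWS' [OPENING]. ROWS is text: rows parted by semicolons, each of 6 numbers parted by spaces: the shift along the tool's x, y, z normalised to -1 to 1, where 1 is 0.3 m, then the turn, a rotation vector about the tool's x, y, z normalised to -1 to 1, where 1 is 180 degrees. A call has 1 to 8 rows; each row is the pose to reach, as a shift and turn from the pose commanded when the call began, along the tool's axes at that moment, turning the shorter way round; what a row does not reach only later rows make up. A row lasts 1/8 s, in which the tool goes at most 62.5 mm and 10.7 degrees, less where a joint would pass 70% of its speed; a pose out of reach is approached as far as the arm can. A call with a number of a shift or a turn outside -1 to 1 is refused whole. A call with a gripper value outside its range is refused whole. OPENING is the opening, from -1 (shut) to 1 (fully open), set as the call begins (- or left out, the last holds). The fingers move at their own pace and stop on an object; the grip force is fixed at half the most. Time passes only in rows, so rows that repeat a pose let the fingers close. It gives the time, the measured TCP pose, the force, the opening and the grip force at its end, in the units of the state.
- status.get_obs(): the state, without advancing time (a new reading comes with each control period).
- eyes.get_image(name): name is "side" or "top" or "wrist"; returns the picture (400x640x3 uint8, red, green, blue); there is no depth.
- eyes.camera_info(name): a dict with "intrinsics" (3x3 intrinsics, pixels), "extrinsics" (4x4, takes a point from camera to world coordinates); the wrist camera has in their place "T_tool_cam" (4x4, takes a point from camera to tool coordinates, whose origin is the TCP and whose axes are the flange's). Camera axes: x right, y down, z forward; pixel columns grow to the right and rows downward; lengths in m; the calibration is good to about 2 mm. A picture is of the moment at which its call begins: read the wrist's pose just before it. camera_info takes no time and is no camera call.
- job.hand_in(): hands the job in; it is judged then, once.
The state is a dict: "time": time; "qpos": joint angles; "joint_velocities": joint speeds; "joint_torque": joint torques, N m; "position": TCP position; "ee_rot": TCP orientation; "ft_force": force on the tool from outside, world axes, zero at the start; "torque": the same for the moment, N m; "gripper_width": finger opening in m; "finger_force": force on a finger pad.
Only numpy, scipy, OpenCV 4.12 (cv2) and the standard library are available. Lean on these libraries where they do the work, as an engineer would, in place of code of your own. Each camera call takes 0.05 s, during which the arm holds its last target. There are 200 camera calls.

## Working session

There is one attempt and no reset: what is moved stays moved. The work goes in short steps, Python scripts to look and compute and a shell command to move; the robot and the scene stay as the last step left them, time stands still between calls to the robot, and variables do not carry over. Pictures are saved under pics/ and viewed, at most 14 in all, crops included, and the job is handed in when it is done.

```bash
mkdir -p pics; ls; cat > h.py <<'E'
import numpy as np, cv2
from scipy.spatial.transform import Rotation as R
from workcell import status, eyes, job, ctrl
def tool():
    o=status.get_obs(); T=np.eye(4); T[:3,3]=o["position"]; T[:3,:3]=R.from_euler('xyz',o["ee_rot"],degrees=True).as_matrix(); return T
def cam(name):
    T=tool(); c=eyes.camera_info(name); im=eyes.get_image(name)
    E=np.array(c["extrinsics"]) if "extrinsics" in c else T@np.array(c["T_tool_cam"])
    return im,np.array(c["intrinsics"]),E
def ray(K,E,uv,z):
    uv=np.atleast_2d(uv).astype(float); d=np.c_[uv,np.ones(len(uv))]@np.linalg.inv(K).T@E[:3,:3].T
    return E[:3,3]+d*((z-E[2,3])/d[:,2])[:,None]
def proj(K,E,p):
    p=np.atleast_2d(p); q=(p-E[:3,3])@E[:3,:3]@K.T; return q[:,:2]/q[:,2:]
def save(n,im): cv2.imwrite('pics/'+n+'.png',cv2.cvtColor(im,cv2.COLOR_RGB2BGR))
E
python3 - <<'E'
from h import *
np.set_printoptions(precision=3,suppress=True)
print(status.get_obs())
for n in ('top','side','wrist'):
    im,K,E=cam(n); save(n+'0',im); print(n,K,E); np.savez('pics/'+n+'0.npz',im=im,K=K,E=E)
E
```

```text
pics
{'time': 0.0, 'qpos': array([-69.043,  26.837,  -0.666,  91.883,   0.343,  61.387,  -3.227]), 'joint_velocities': array([-0.05 , -0.008, -0.035,  0.035,  0.092,  0.   , -0.115]), 'joint_torque': array([ -0.   , -53.24 ,   0.021, -25.131,   0.011,   0.008,   0.   ]), 'position': array([0.258, 0.596, 0.404]), 'ee_rot': array([-179.896,    0.006,  156.575]), 'ft_force': array([-0.159,  0.736, -0.639]), 'torque': array([ 0.004,  0.003, -0.008]), 'finger_force': 0.0, 'gripper_width': 0.08510057813121735}
top [[397.718   0.    324.099]
 [  0.    397.718 195.995]
 [  0.      0.      1.   ]] [[ 0.009 -0.99   0.138  0.322]
 [-1.    -0.005  0.027 -0.019]
 [-0.026 -0.138 -0.99   1.311]
 [ 0.     0.     0.     1.   ]]
side [[520.497   0.    317.385]
 [  0.    520.497 199.641]
 [  0.      0.      1.   ]] [[ 0.999 -0.021  0.03   0.46 ]
 [-0.036 -0.496  0.868 -1.312]
 [-0.003 -0.868 -0.496  0.845]
 [ 0.     0.     0.     1.   ]]
wrist [[307.339   0.    317.711]
 [  0.    307.339 203.443]
 [  0.      0.      1.   ]] [[ 0.397  0.874  0.281  0.186]
 [ 0.918 -0.378 -0.124  0.628]
 [-0.002  0.307 -0.952  0.375]
 [ 0.     0.     0.     1.   ]]
```

View pics/top0.png

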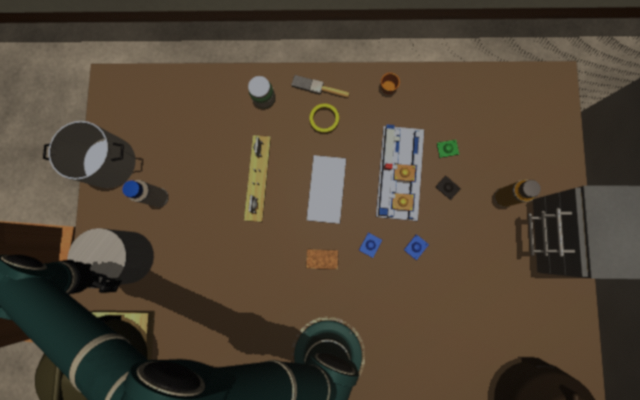

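View pics/side0.png

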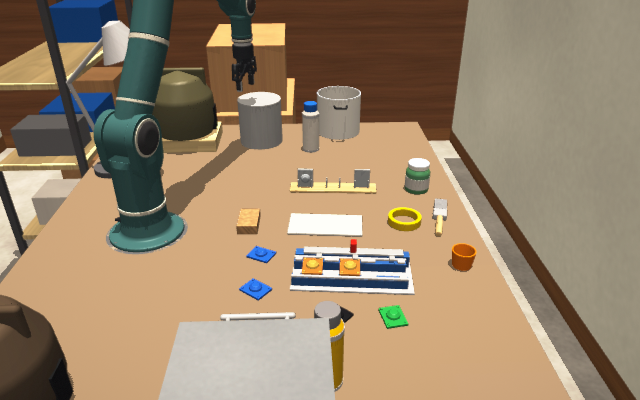

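Top view: jig at (400,172) with bronze plates at (404,172) and (403,202), the third pocket (≈402,145) empty, and the red grip at (388,167). The tile is at (326,189). The rack is at (257,178) with greys in its two end stations. The look-alikes (blue, green, black) lie around the jig.

```bash
python3 - <<'E'
from h import *
np.set_printoptions(precision=4,suppress=True)
d=np.load('pics/top0.npz'); im,K,E=d['im'],d['K'],d['E']
hsv=cv2.cvtColor(im,cv2.COLOR_RGB2HSV)
def comp(m,box,z,nm,mina=8):
    x0,y0,x1,y1=box; mm=np.zeros_like(m); mm[y0:y1,x0:x1]=m[y0:y1,x0:x1]
    cs,_=cv2.findContours(mm,cv2.RETR_EXTERNAL,cv2.CHAIN_APPROX_NONE)
    for c in cs:
        if cv2.contourArea(c)<mina: continue
        w=ray(K,E,c[:,0],z)[:,:2]; r=cv2.minAreaRect((w*1000).astype(np.float32)); print(nm,cv2.contourArea(c),c[:,0].mean(0),'rect',np.round(r[0],1),np.round(r[1],1),round(r[2],1))
white=cv2.inRange(hsv,(0,0,110),(180,70,255))
comp(white,(290,140,360,240),.008,'tile')
comp(white,(365,110,435,230),.006,'jig')
comp(cv2.inRange(hsv,(18,70,80),(40,255,255)),(235,125,280,230),.008,'rack')
comp(cv2.inRange(hsv,(10,130,120),(25,255,255)),(375,120,430,220),.039,'bronze')
comp(cv2.inRange(hsv,(0,150,80),(6,255,255)),(375,120,430,220),.077,'grip',2)
comp(cv2.inRange(hsv,(105,120,40),(125,255,255)),(370,115,430,225),.032,'blue')
big=cv2.resize(im[110:235,230:435],None,fx=3.9,fy=3.9,interpolation=cv2.INTER_CUBIC); save('topc',big)
d=np.load('pics/side0.npz'); im,K,E=d['im'],d['K'],d['E']
print(E[:3,3]); save('sidec',cv2.resize(im[150:300,270:430],None,fx=4,fy=4,interpolation=cv2.INTER_CUBIC))
E
```

```text
tile 2142.5 [325.9171 188.7772] rect [528.6   9.7] [112.3 222.4] 84.5
jig 22.0 [377.7069 199.5   ] rect [ 493.  -160.8] [ 6.6 96.5] 84.7
jig 2204.5 [404.6786 174.3234] rect [ 585.1 -242. ] [126.6 312.8] 84.7
rack 1622.0 [256.7961 178.0243] rect [565.5 241.4] [ 67.6 297.5] 86.0
bronze 219.0 [402.5862 201.8448] rect [ 482.7 -236.7] [57.7 46.9] 83.9
bronze 222.0 [404.5172 172.4655] rect [ 577.8 -244.6] [61.1 46.1] 85.7
grip 16.5 [388.1333 166.2   ] rect [ 589.8 -186.6] [17.8 13.3] 71.2
blue 32.5 [382.7826 211.3478] rect [ 452.  -173.2] [22.4 19.4] 89.3
blue 31.0 [415.25 145.  ] rect [ 670.8 -283.9] [ 9.8 47.6] 88.7
[ 0.4597 -1.3123  0.8449]
```

View pics/topc.png

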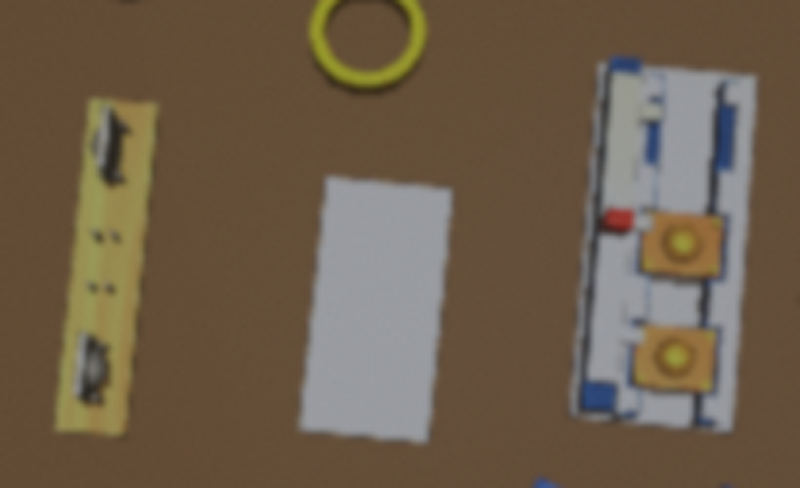

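View pics/sidec.png

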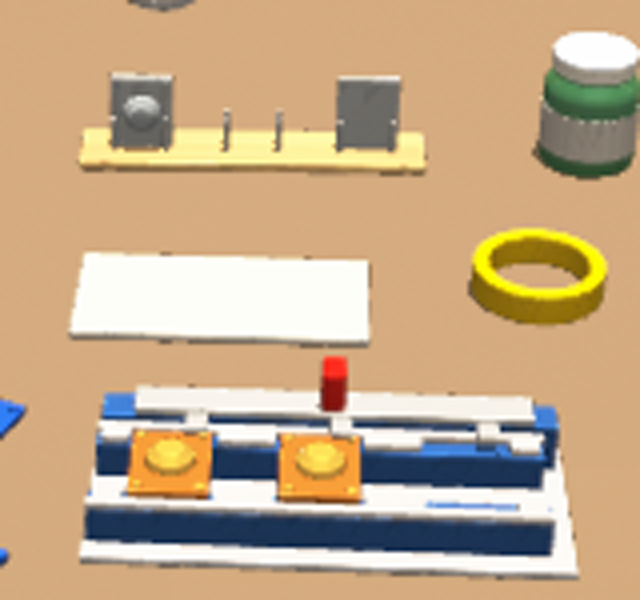

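The close-ups show two greys. The near one (small x) has its dome towards −y, the far one has its dome towards +y. Rack station 1 is empty, and the bronzes are in pockets 0 and 1. Next I move the wrist camera over the jig.

```bash
R1='-.692 -.706 0 0 0 0'
python3 -m handwheel '-.692 -.706 0 0 0 0;-.692 -.706 0 0 0 0;-.692 -.706 0 0 0 0;-.692 -.706 0 0 0 0;-.692 -.706 0 0 0 0;-.692 -.706 0 0 0 0'
python3 -m handwheel '-.692 -.706 0 0 0 0;-.692 -.706 0 0 0 0;-.692 -.706 0 0 0 0;-.692 -.706 0 0 0 0;-.692 -.706 0 0 0 0;-.692 -.706 0 0 0 0'
python3 -m handwheel '-.692 -.706 0 0 0 0;-.692 -.706 0 0 0 0;-.692 -.706 0 0 0 0;-.692 -.706 0 0 0 0;-.692 -.706 0 0 0 0;-.692 -.706 0 0 0 0'
python3 -m handwheel '0 0 0 0 0 .4;0 0 0 0 0 .4;0 0 0 0 0 .4;0 0 0 0 0 .4;0 0 0 0 0 .4;0 0 0 0 0 .4;0 0 0 0 0 .4;0 0 0 0 0 .4'
python3 - <<'E'
from h import *
np.set_printoptions(precision=4,suppress=True)
o=status.get_obs(); print(o['position'],o['ee_rot'],o['qpos'],ctrl.tip_reach,[a for a in dir(ctrl) if a[0]!='_'])
im,K,E=cam('wrist'); save('w1',im); np.savez('pics/w1.npz',im=im,K=K,E=E)
E
```

```text
time: 0.9
position: [0.3662, 0.3161, 0.4048]
ee_rot: [-180.0, 0.0, 156.2]
ft_force: [-0.2, 0.6, 0.4]
gripper_width: 0.0853
finger_force: 0.0
time: 1.65
position: [0.472, 0.0403, 0.4047]
ee_rot: [-180.0, 0.1, 156.3]
ft_force: [-0.9, 0.7, -0.3]
gripper_width: 0.0852
finger_force: 0.0
time: 2.4
position: [0.5781, -0.2359, 0.4039]
ee_rot: [-179.9, -0.0, 156.4]
ft_force: [-0.2, 0.5, -0.3]
gripper_width: 0.0851
finger_force: 0.0
time: 3.4
position: [0.5781, -0.2311, 0.4041]
ee_rot: [-179.9, -0.1, 84.9]
ft_force: [-0.1, 0.7, -0.0]
gripper_width: 0.0855
finger_force: 0.0
[ 0.5781 -0.2311  0.4041] [-179.9477   -0.0868   84.874 ] [-11.9344  28.1999  42.1045  98.0468 -21.0952  62.0228  31.76  ] 0.1734 ['Unreachable', 'tip_reach']
```

View pics/w1.png

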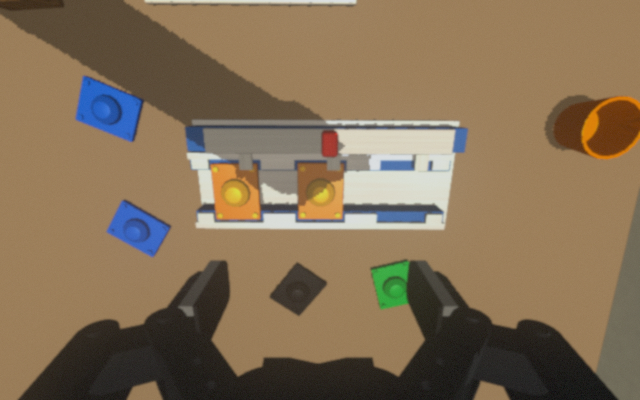

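The wrist view shows the jig clearly: bronzes at (236,192) and (321,192), the red grip at (330,144), and base corners near (190,122), (460,122), (197,229) and (445,229).

```bash
cat >> h.py <<'E'
def rects(im,K,E,lo,hi,z,mina=60,nm='',box=None):
    hsv=cv2.cvtColor(im,cv2.COLOR_RGB2HSV); m=cv2.inRange(hsv,lo,hi)
    if box: mm=np.zeros_like(m); x0,y0,x1,y1=box; mm[y0:y1,x0:x1]=m[y0:y1,x0:x1]; m=mm
    m=cv2.morphologyEx(m,cv2.MORPH_CLOSE,np.ones((5,5),np.uint8)); out=[]
    for c in cv2.findContours(m,cv2.RETR_EXTERNAL,cv2.CHAIN_APPROX_NONE)[0]:
        if cv2.contourArea(c)<mina: continue
        r=cv2.minAreaRect((ray(K,E,c[:,0],z)[:,:2]*1000).astype(np.float32)); out.append(r)
        print(nm,cv2.contourArea(c),np.round(c[:,0].mean(0)),'c',np.round(r[0],1),'s',np.round(r[1],1),'a',round(r[2],1))
    return out
BR=((8,140,50),(26,255,255)); RED=((0,150,60),(6,255,255)); BL=((105,120,30),(125,255,255)); WH=((0,0,110),(180,70,255))
E
python3 - <<'E'
from h import *
d=np.load('pics/w1.npz'); im,K,E=d['im'],d['K'],d['E']; B=(180,110,475,240)
rects(im,K,E,*BR,.039,nm='br',box=B)
rects(im,K,E,*RED,.077,30,nm='grip',box=B)
rects(im,K,E,*BL,.037,30,nm='blue',box=B)
hsv=cv2.cvtColor(im,cv2.COLOR_RGB2HSV)
m=(hsv[...,1]<70)&(hsv[...,2]>60)
# base edge: bottom (-y) edge along columns, and right/left edges along bottom rows
c=[(u,np.where(m[200:245,u])[0].max()+200) for u in range(210,440,10)]
w=ray(K,E,c,.006); print('bottom edge line',np.polyfit(w[:,0],w[:,1],1),'y@.578',np.polyval(np.polyfit(w[:,0],w[:,1],1),.578))
c=[(u,np.where(m[112:130,u])[0].min()+112) for u in range(210,440,10)]
w=ray(K,E,c,.006); p=np.polyfit(w[:,0],w[:,1],1); print('top edge',p,np.polyval(p,.578))
for v in (224,226):
    r=np.where(m[v,150:500])[0]+150; print(v,ray(K,E,[(r.min(),v),(r.max()+1,v)],.006))
E
```

```text
br 2243.0 [236. 190.] c [ 483.4 -237.9] s [63.6 52.9] a 84.9
br 2118.0 [320. 190.] c [ 579.4 -246.1] s [63.6 50.9] a 82.9
grip 293.0 [329. 144.] c [ 592.6 -188.9] s [21.9 12.6] a 85.2
blue 353.5 [400. 216.] c [ 669.4 -284.7] s [10.  54.5] a 84.9
blue 168.5 [396. 165.] c [ 666.1 -223.8] s [ 6.7 32.8] a 84.9
blue 178.5 [460. 139.] c [ 734.8 -202. ] s [22.7 10.6] a 86.9
blue 266.5 [195. 139.] c [ 448.3 -175.9] s [23.6 16.4] a 84.4
bottom edge line [-0.09407907 -0.2512884 ] y@.578 -0.3056661076154086
top edge [-0.09563121 -0.11280902] -0.16808385597766906
224 [[ 0.37627356 -0.28095429  0.006     ]
 [ 0.73625484 -0.31308548  0.006     ]]
226 [[ 0.37947612 -0.28402846  0.006     ]
 [ 0.73635989 -0.31588153  0.006     ]]
```

```bash
cat >> h.py <<'E'
def go(p,Rt=None,T=None):
    T=tool() if T is None else T
    s=T[:3,:3].T@(np.array(p)-T[:3,3])/.3
    r=np.zeros(3) if Rt is None else R.from_matrix(T[:3,:3].T@Rt).as_rotvec()/np.pi
    print('shift',np.round(s,3),'turn',np.round(r,3))
E
python3 -m handwheel '.144 .036 .4 0 0 0;.144 .036 .4 0 0 0;.144 .036 .4 0 0 0;.144 .036 .573 0 0 0;.144 .036 .573 0 0 0;.144 .036 .573 0 0 0;.144 .036 .573 0 0 0'
python3 -m handwheel '0 0 0 0 0 0;0 0 0 0 0 0;0 0 0 0 0 0;0 0 0 0 0 0;0 0 0 0 0 0;0 0 0 0 0 0' -1
python3 -m handwheel '0 .02 0 0 0 0;0 .04 0 0 0 0;0 .06 0 0 0 0;0 .08 0 0 0 0;0 .08 0 0 0 0;0 .08 0 0 0 0'
```

```text
time: 4.32
position: [0.5929, -0.193, 0.2356]
ee_rot: [179.8, 0.0, 84.6]
ft_force: [0.6, 0.3, -0.4]
gripper_width: 0.0854
finger_force: 0.0
time: 5.08
position: [0.5922, -0.1922, 0.233]
ee_rot: [180.0, -0.0, 84.6]
ft_force: [0.3, 0.7, 4.5]
gripper_width: 0.0143
finger_force: 60.1
time: 5.82
position: [0.6165, -0.1945, 0.2331]
ee_rot: [179.9, 0.0, 84.6]
ft_force: [2.2, -0.5, 2.6]
gripper_width: 0.0145
finger_force: 60.0
```

```bash
for i in 1; do
python3 -m handwheel '0 .01 0 0 0 0;0 .01 0 0 0 0' | grep -E 'pos|ft_'
python3 -m handwheel '0 .01 0 0 0 0;0 .01 0 0 0 0' | grep -E 'pos|ft_'
python3 -m handwheel '0 .006 0 0 0 0;0 .006 0 0 0 0' | grep -E 'pos|ft_'
done
```

```text
position: [0.6189, -0.1948, 0.233]
ft_force: [-1.3, 1.1, 5.1]
position: [0.6218, -0.1951, 0.233]
ft_force: [-1.1, 1.4, 5.1]
position: [0.6235, -0.1952, 0.233]
ft_force: [-0.8, 0.4, 5.3]
```

```bash

python3 -m handwheel '0 .006 0 0 0 0;0 .006 0 0 0 0' | grep -E 'pos|ft_'
python3 -m handwheel '0 .006 0 0 0 0;0 .006 0 0 0 0' | grep -E 'pos|ft_'
```

```text
position: [0.6253, -0.1954, 0.233]
ft_force: [-1.2, 1.8, 5.9]
position: [0.6264, -0.1956, 0.2329]
ft_force: [-3.8, 2.2, 9.7]
```

```bash

python3 -m handwheel '0 .006 0 0 0 0;0 .006 0 0 0 0;0 .006 0 0 0 0' | grep -E 'pos|ft_'
```

```text
position: [0.627, -0.1958, 0.233]
ft_force: [-9.4, 2.8, 13.6]
```

```bash

python3 -m handwheel '0 0 0 0 0 0;0 0 0 0 0 0;0 0 0 0 0 0;0 0 0 0 0 0;0 0 -.4 0 0 0;0 0 -.4 0 0 0;0 0 -.4 0 0 0' 1 | grep -E 'pos|ft_|width'
python3 -m handwheel '-.1 -.33 0 0 0 0;-.1 -.33 0 0 0 0;-.1 -.33 0 0 0 0;-.1 -.33 0 0 0 0;-.1 -.33 0 0 0 0'  | grep -E 'pos|ft_|width'
python3 - <<'E'
from h import *
im,K,E=cam('wrist'); save('w2',im); np.savez('pics/w2.npz',im=im,K=K,E=E)
rects(im,K,E,*BR,.039,nm='br'); rects(im,K,E,*RED,.077,30,nm='grip')
T=tool(); print(T[:3,3])
E
```

```text
position: [0.6303, -0.1969, 0.3581]
ft_force: [0.1, 0.2, 0.6]
gripper_width: 0.0857
position: [0.5288, -0.2156, 0.3525]
ft_force: [0.4, -0.4, -0.0]
gripper_width: 0.0855
br 3047.0 [274. 215.] c [ 483.3 -238.8] s [65.2 52.3] a 84.7
br 3051.5 [372. 214.] c [ 578.9 -246.1] s [64.  51.6] a 84.7
br 250.5 [37.  2.] c [318.6 -39.1] s [ 4.2 59.6] a 84.7
grip 447.5 [434. 164.] c [ 625.2 -192.3] s [22.2 14.5] a 84.1
[ 0.52871303 -0.21569768  0.35246559]
```

View pics/w2.png

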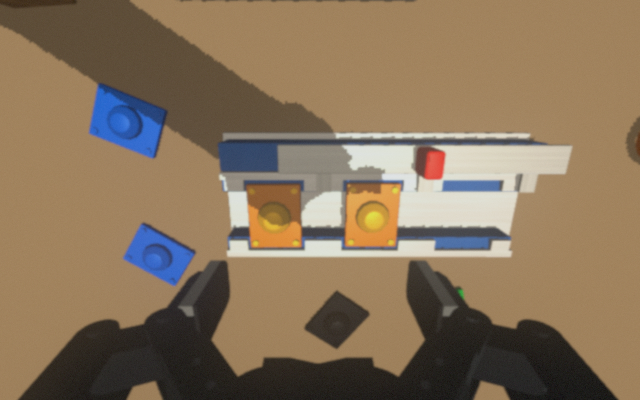

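Comb is open: the tongues lie over the ribs, and the bronzes at (274,215) and (372,214) are free. Now I pick bronze 0.

```bash
python3 -c "
from h import *
T=tool(); go((.4833,-.2388,.260)); go((.4833,-.2388,.204))"
```

```text
shift [-0.091 -0.144  0.308] turn [0. 0. 0.]
shift [-0.091 -0.144  0.495] turn [0. 0. 0.]
```

```bash

python3 -m handwheel '-.091 -.144 .1 0 0 0;-.091 -.144 .3 0 0 0;-.091 -.144 .4 0 0 0;-.091 -.144 .495 0 0 0;-.091 -.144 .495 0 0 0;-.091 -.144 .495 0 0 0'  | grep -E 'pos|ft_|width'
python3 -m handwheel '0 0 0 0 0 0;0 0 0 0 0 0;0 0 0 0 0 0;0 0 0 0 0 0;0 0 0 0 0 0' -1 | grep -E 'pos|ft_|width|fing'
python3 -m handwheel '0 0 -.05 0 0 0;0 0 -.1 0 0 0;0 0 -.2 0 0 0;0 0 -.4 0 0 0;0 0 -.4 0 0 0;0 0 -.4 0 0 0'| grep -E 'pos|ft_|width|fing'
python3 - <<'E'
from h import *
for n in ('top','wrist'):
    im,K,E=cam(n); save(n+'3',im); np.savez('pics/%s3.npz'%n,im=im,K=K,E=E)
    if n=='top':
        rects(im,K,E,*WH,.008,500,nm='tile',box=(250,100,365,300))
T=tool(); print(T[:3,3])
E
```

```text
position: [0.4828, -0.2397, 0.205]
ft_force: [0.4, -0.1, 0.3]
gripper_width: 0.0856
position: [0.4826, -0.2395, 0.2058]
ft_force: [-2.0, 2.0, 10.5]
gripper_width: 0.0491
finger_force: 60.3
position: [0.482, -0.2389, 0.3248]
ft_force: [-0.2, -0.3, -2.5]
gripper_width: 0.0495
finger_force: 62.4
tile 2176.0 [326. 189.] c [528.5   8.9] s [114.7 222.8] a 84.7
[ 0.48173801 -0.23884949  0.32354908]
```

View pics/wrist3.png

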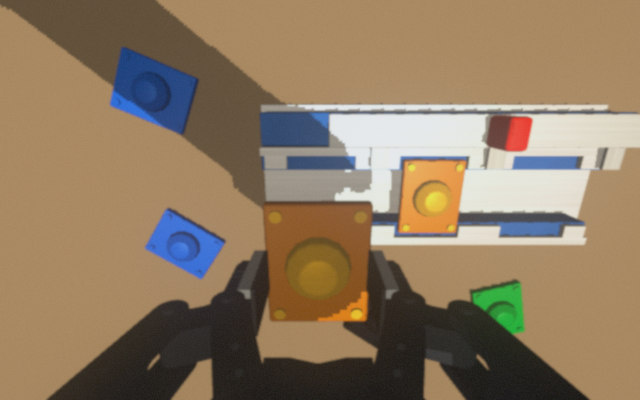

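Plate held level between the fingertips (318,260). The tile is unmoved at (0.5285, 0.009). I carry the plate over it.

```bash
python3 -c "
from h import *
go((.4807,.0135,.3245)); go((.4807,.0135,.2))"
```

```text
shift [ 0.837 -0.083 -0.002] turn [0. 0. 0.]
shift [ 0.837 -0.082  0.413] turn [0. 0. 0.]
```

```bash

python3 -m handwheel '.2 -.02 0 0 0 0;.4 -.04 0 0 0 0;.6 -.06 0 0 0 0;.837 -.083 0 0 0 0;.837 -.083 0 0 0 0;.837 -.083 .2 0 0 0;.837 -.083 .4 0 0 0;.837 -.083 .4 0 0 0'  | grep -E 'pos|ft_|width|fing'
python3 -m handwheel '0 0 .02 0 0 0;0 0 .02 0 0 0' | grep -E 'pos|ft_|width|rot'
python3 -m handwheel '0 0 .01 0 0 0;0 0 .01 0 0 0' | grep -E 'pos|ft_|width|rot'
python3 -m handwheel '0 0 .01 0 0 0;0 0 .01 0 0 0' | grep -E 'pos|ft_|width|rot'
```

```text
position: [0.4786, 0.0116, 0.2]
ft_force: [-0.4, -0.2, 0.5]
gripper_width: 0.0495
finger_force: 62.7
position: [0.482, 0.0127, 0.2003]
ee_rot: [179.8, -0.1, 84.5]
ft_force: [-0.3, -0.8, -0.2]
gripper_width: 0.049
position: [0.4814, 0.0132, 0.1963]
ee_rot: [179.9, -0.1, 84.6]
ft_force: [0.0, -0.7, -1.6]
gripper_width: 0.0493
position: [0.481, 0.0131, 0.1922]
ee_rot: [-180.0, -0.0, 84.6]
ft_force: [-0.9, 1.1, -0.8]
gripper_width: 0.0493
```

```bash

python3 -m handwheel '0 0 .01 0 0 0;0 0 .01 0 0 0' | grep -E 'pos|ft_|width'
python3 -m handwheel '0 0 .006 0 0 0;0 0 .006 0 0 0' | grep -E 'pos|ft_|width'
python3 -m handwheel '0 0 .004 0 0 0;0 0 .004 0 0 0' | grep -E 'pos|ft_|width'
```

```text
position: [0.481, 0.013, 0.189]
ft_force: [-0.2, -0.8, -0.4]
gripper_width: 0.0493
position: [0.4811, 0.013, 0.1873]
ft_force: [0.5, 0.1, -1.3]
gripper_width: 0.0491
position: [0.4811, 0.013, 0.1862]
ft_force: [0.1, -0.0, -1.2]
gripper_width: 0.0492
```

```bash

python3 -m handwheel '0 0 .006 0 0 0;0 0 .006 0 0 0' | grep -E 'pos|ft_|width'
python3 -m handwheel '0 0 .004 0 0 0;0 0 .004 0 0 0;0 0 .004 0 0 0' | grep -E 'pos|ft_|width'
```

```text
position: [0.4811, 0.013, 0.1844]
ft_force: [0.4, 0.2, -1.3]
gripper_width: 0.0493
position: [0.4811, 0.013, 0.1833]
ft_force: [-0.4, 0.1, -0.3]
gripper_width: 0.049
```

```bash

python3 -m handwheel '0 0 .004 0 0 0;0 0 .004 0 0 0;0 0 .004 0 0 0' | grep -E 'pos|ft_|width'
python3 -m handwheel '0 0 .003 0 0 0;0 0 .003 0 0 0;0 0 .003 0 0 0' | grep -E 'pos|ft_|width'
```

```text
position: [0.4811, 0.013, 0.1821]
ft_force: [1.0, 0.3, -0.3]
gripper_width: 0.0494
position: [0.4811, 0.0129, 0.1819]
ft_force: [-2.3, -0.1, 7.9]
gripper_width: 0.0491
```

```bash

python3 -m handwheel '0 0 0 0 0 0;0 0 0 0 0 0;0 0 0 0 0 0;0 0 -.1 0 0 0;0 0 -.2 0 0 0;0 0 -.4 0 0 0;0 0 -.4 0 0 0;0 0 -.4 0 0 0' 1 | grep -E 'pos|ft_|width'
python3 - <<'E'
from h import *
im,K,E=cam('wrist'); save('w4',im)
rects(im,K,E,*BR,.015,200,nm='br')
go((.5789,-.2461,.302)); go((.5789,-.2461,.204)); T=tool(); print(T)
E
```

```text
position: [0.4808, 0.0134, 0.301]
ft_force: [-1.0, 0.1, -0.3]
gripper_width: 0.0855
br 3892.0 [318. 196.] c [480.9  14.6] s [65.1 49.7] a 85.2
br 9509.5 [108. 209.] c [293.9  16.5] s [107.9  79.6] a 88.2
br 2293.5 [613. 169.] c [732.9  10. ] s [ 44.3 104.1] a 12.4
shift [-0.83   0.408 -0.006] turn [0. 0. 0.]
shift [-0.83   0.408  0.321] turn [0. 0. 0.]
[[ 9.42461335e-02  9.95547743e-01 -1.53538172e-03  4.80580327e-01]
 [ 9.95548916e-01 -9.42462459e-02 -8.72714609e-07  1.32257131e-02]
 [-1.45572792e-04 -1.52846535e-03 -9.99998821e-01  3.00447826e-01]
 [ 0.00000000e+00  0.00000000e+00  0.00000000e+00  1.00000000e+00]]
```

```bash

python3 -m handwheel '-.2 .1 0 0 0 0;-.4 .2 0 0 0 0;-.6 .3 0 0 0 0;-.83 .408 0 0 0 0;-.83 .408 0 0 0 0;-.83 .408 .1 0 0 0;-.83 .408 .2 0 0 0;-.83 .408 .2 0 0 0'  | grep -E 'pos|ft_|width|fing'
python3 -m handwheel '0 0 .06 0 0 0;0 0 .121 0 0 0;0 0 .121 0 0 0;0 0 .121 0 0 0' | grep -E 'pos|ft_|width'
python3 -m handwheel '0 0 0 0 0 0;0 0 0 0 0 0;0 0 0 0 0 0;0 0 0 0 0 0;0 0 0 0 0 0' -1 | grep -E 'pos|ft_|width|fing'
python3 -m handwheel '0 0 -.05 0 0 0;0 0 -.1 0 0 0;0 0 -.2 0 0 0;0 0 -.4 0 0 0;0 0 -.4 0 0 0;0 0 -.4 0 0 0'| grep -E 'pos|ft_|width|fing'
python3 - <<'E'
from h import *
im,K,E=cam('top'); rects(im,K,E,*WH,.008,300,nm='tile',box=(250,100,365,300)); rects(im,K,E,*BR,.015,50,nm='br',box=(290,100,365,240))
go((.5763,.0046,.32)); go((.5763,.0046,.19)); T=tool(); print(T)
E
```

```text
position: [0.5779, -0.246, 0.2372]
ft_force: [0.9, 0.1, 0.3]
gripper_width: 0.0854
finger_force: 0.0
position: [0.5796, -0.2466, 0.2052]
ft_force: [1.0, 0.3, 0.3]
gripper_width: 0.0857
position: [0.5797, -0.2466, 0.2061]
ft_force: [-1.7, 1.0, 6.3]
gripper_width: 0.0492
finger_force: 60.9
position: [0.5793, -0.2462, 0.3256]
ft_force: [0.5, 0.5, -0.6]
gripper_width: 0.0494
finger_force: 62.3
tile 1536.0 [335. 188.] c [522.4 -39.9] s [158.5 220.6] a 84.4
br 82.5 [331. 203.] c [476.  -10.4] s [33.  32.9] a 0.3
br 706.0 [324. 118.] c [769.2  18.5] s [105.5 101.7] a 0.2
shift [ 0.831 -0.088  0.016] turn [0. 0. 0.]
shift [ 0.83  -0.088  0.449] turn [0. 0. 0.]
[[ 9.43006463e-02  9.95543554e-01 -6.48618539e-04  5.79112850e-01]
 [ 9.95543493e-01 -9.43001189e-02  8.00540771e-04 -2.46006437e-01]
 [ 7.35808398e-04 -7.21219478e-04 -9.99999469e-01  3.24593511e-01]
 [ 0.00000000e+00  0.00000000e+00  0.00000000e+00  1.00000000e+00]]
```

```bash

python3 -m handwheel '.2 0 0 0 0 0;.4 0 0 0 0 0;.4 0 0 0 0 0;.4 0 0 0 0 0' | grep -E 'pos'
python3 - <<'E'
from h import *
im,K,E=cam('wrist'); save('w5',im); rects(im,K,E,*WH,.008,500,nm='tile');rects(im,K,E,*BR,.015,200,nm='br')
T=tool(); print(T[:3,3])
E
```

```text
position: [0.5904, -0.1269, 0.324]
tile 1324.5 [318. 345.] c [ 572.4 -309.9] s [ 21.3 142.2] a 84.7
tile 1596.5 [201. 277.] c [ 462.8 -216.9] s [70.1 94.3] a 82.5
tile 3983.5 [448. 274.] c [ 716.7 -239.5] s [ 70.7 132.3] a 88.7
tile 666.0 [424. 232.] c [ 692.5 -181.6] s [  9.9 107.7] a 83.2
tile 577.0 [217. 232.] c [ 483.9 -161.4] s [12.9 95.2] a 88.0
tile 35273.5 [230.  68.] c [523.6 -18.3] s [112.4 222.7] a 83.6
br 2855.5 [619. 244.] c [ 879.1 -218.5] s [52.1 95.2] a 12.4
br 11847.0 [318. 261.] c [ 582.8 -206.5] s [137.  107.3] a 84.7
br 432.0 [ 5. 86.] c [335.2  -9.4] s [48.4 14.2] a 66.9
br 4905.0 [170.  70.] c [476.1 -11.7] s [63.9 51.6] a 84.5
br 770.5 [626.  55.] c [855.3 -34.4] s [61.2 14.3] a 76.7
br 703.5 [532.  26.] c [773.5  -3.1] s [32.7 77.7] a 84.6
br 1003.0 [523.  39.] c [768.3  -9.7] s [ 47.  112.7] a 84.6
[ 0.59029934 -0.12805163  0.32430792]
```

View pics/w5.png

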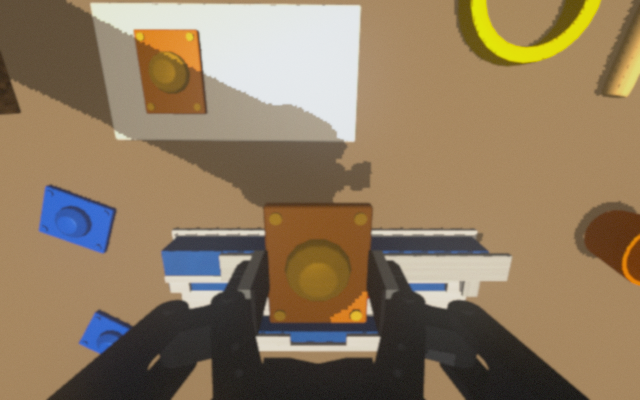

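The tile has been knocked about 27 mm to −y, and its plate rode along at (170,70). I retarget the second bronze to (0.572, −0.022).

```bash
python3 -c "
from h import *
go((.572,-.022,.32)); go((.572,-.022,.186))"
```

```text
shift [ 0.346 -0.095  0.014] turn [0. 0. 0.]
shift [ 0.347 -0.094  0.461] turn [0. 0. 0.]
```

```bash

python3 -m handwheel '.2 -.05 0 0 0 0;.346 -.094 0 0 0 0;.346 -.094 .1 0 0 0;.346 -.094 .2 0 0 0;.346 -.094 .3 0 0 0;.346 -.094 .44 0 0 0;.346 -.094 .455 0 0 0;.346 -.094 .46 0 0 0'  | grep -E 'pos|ft_|width|fing'
python3 -m handwheel '0 0 .004 0 0 0;0 0 .008 0 0 0;0 0 .008 0 0 0' | grep -E 'pos|ft_|width'
python3 -m handwheel '0 0 .004 0 0 0;0 0 .004 0 0 0;0 0 .004 0 0 0' | grep -E 'pos|ft_|width'
```

```text
position: [0.5728, -0.0225, 0.1875]
ft_force: [-0.0, -0.1, -0.6]
gripper_width: 0.0491
finger_force: 62.4
position: [0.5727, -0.0208, 0.1851]
ft_force: [0.0, 0.0, -0.7]
gripper_width: 0.0492
position: [0.5725, -0.021, 0.1833]
ft_force: [-0.7, 0.8, -0.8]
gripper_width: 0.0491
```

```bash

python3 -m handwheel '0 0 .004 0 0 0;0 0 .004 0 0 0;0 0 .004 0 0 0' | grep -E 'pos|ft_|width'
python3 -m handwheel '0 0 .002 0 0 0;0 0 .002 0 0 0;0 0 0 0 0 0;0 0 0 0 0 0;0 0 -.1 0 0 0;0 0 -.3 0 0 0;0 0 -.4 0 0 0;0 0 -.4 0 0 0' 1 | grep -E 'pos|ft_|width'
python3 - <<'E'
from h import *
im,K,E=cam('wrist'); save('w6',im); rects(im,K,E,*WH,.008,500,nm='tile');rects(im,K,E,*BR,.015,500,nm='br')
im,K,E=cam('top');save('top6',im); rects(im,K,E,(18,70,80),(40,255,255),.008,500,nm='rack',box=(235,125,280,230))
T=tool(); print(T[:3,3])
E
```

```text
position: [0.5726, -0.021, 0.1822]
ft_force: [0.0, 0.0, 0.9]
gripper_width: 0.0491
position: [0.5733, -0.0211, 0.3045]
ft_force: [-0.3, -0.0, -0.0]
gripper_width: 0.0853
tile 989.0 [318. 331.] c [ 560.3 -169.3] s [  7.7 217. ] a 84.3
tile 28073.0 [261. 193.] c [523.8 -18.6] s [110.5 221.6] a 84.3
br 2136.5 [625. 343.] c [ 875.4 -222.2] s [ 43.9 112.1] a 12.4
br 518.5 [631. 193.] c [852.3 -43.3] s [44.9 16. ] a 82.7
br 3968.5 [206. 196.] c [476.1 -11.9] s [64.7 51.1] a 84.5
br 3815.0 [315. 196.] c [572.2 -20.2] s [64.9 50. ] a 84.8
br 4371.0 [ 22. 188.] c [322.5  10.2] s [116.1  46.4] a 67.1
br 14010.0 [550. 129.] c [772.2  17.7] s [104.5 116.6] a 63.8
rack 1627.5 [257. 180.] c [553.3 242.2] s [ 67.4 321.4] a 86.0
[ 0.5721811  -0.02067614  0.30168821]
```

```bash

python3 -m handwheel '0 0 -.25 0 0 0;.3 -.08 -.25 0 0 0;.66 -.08 -.25 0 0 0;.66 -.08 -.25 0 0 0;.66 -.08 -.25 0 0 0;.66 -.08 -.25 0 0 0' | grep pos
python3 - <<'E'
from h import *
im,K,E=cam('wrist'); save('w7',im); np.savez('pics/w7.npz',im=im,K=K,E=E)
rects(im,K,E,(18,70,60),(32,200,255),.008,800,nm='rack')
for p in [(.4707,.248,.041),(.4707,.248,.074),(.660,.2348,.041),(.660,.2348,.074)]: print(proj(K,E,p))
o=status.get_obs(); print(o['position'],o['qpos'])
E
```

```text
position: [0.5669, 0.1792, 0.3755]
rack 2040.0 [497. 295.] c [778.6   6.7] s [73.3 73.8] a 45.1
rack 5937.0 [514. 259.] c [796.2   8.5] s [245.  204.6] a 14.3
rack 47425.5 [296. 129.] c [481.8 235.2] s [184.5 564.7] a 84.7
[[213.08907773 124.43565664]]
[[200.65399232 126.89504377]]
[[409.99972069 119.80674173]]
[[420.91150741 121.73087893]]
[0.56714611 0.17736962 0.37593494] [-52.50768912  27.30687095  42.42910661 103.59419818 -21.40935293
  57.55017379  -6.97529736]
```

View pics/w7.png

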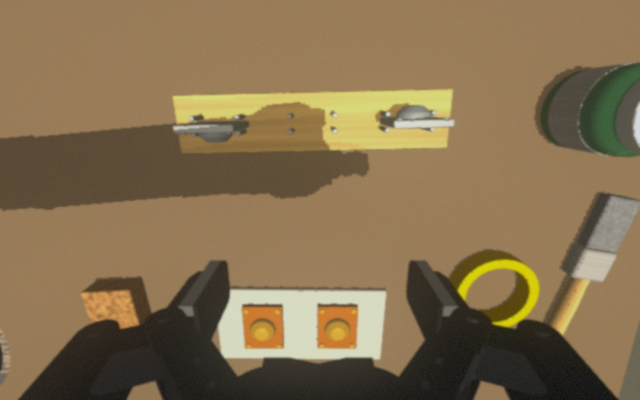

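```bash
python3 - <<'E'
from h import *
np.set_printoptions(precision=4,suppress=True)
d=np.load('pics/w7.npz'); K,E=d['K'],d['E']
print('near top edge',ray(K,E,[(174,128),(247,125)],.074)); print('far',ray(K,E,[(379,123),(454,122.5)],.074))
c=ray(K,E,[(174,96),(452,90),(449,147),(181,153)],.008); print('rack',c,c.mean(0))
print('jar foot',ray(K,E,[(545,120)],.0),ray(K,E,[(545,100)],.05))
im=d['im']; save('w7c',cv2.resize(im[70:170,150:470],None,fx=2.5,fy=2.5,interpolation=cv2.INTER_CUBIC))
E
```

```text
near top edge [[0.4475 0.2492 0.074 ]
 [0.5108 0.2459 0.074 ]]
far [[0.6242 0.2371 0.074 ]
 [0.6883 0.2315 0.074 ]]
rack [[0.4247 0.2791 0.008 ]
 [0.7125 0.2582 0.008 ]
 [0.7117 0.1996 0.008 ]
 [0.4184 0.2201 0.008 ]] [0.5668 0.2392 0.008 ]
jar foot [[0.8179 0.218  0.    ]] [[0.7803 0.2417 0.05  ]]
```

View pics/w7c.png

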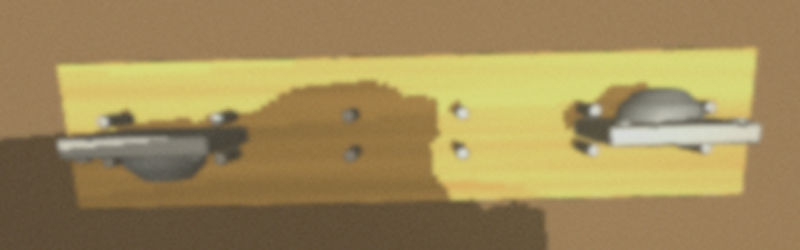

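Near grey: top edge centre ≈ (0.4725, 0.247), dome to −y. Far grey: ≈ (0.6625, 0.2335), dome to +y. I will grasp the near plate with the tool tilted 60° towards +y, so that turning it 90° leaves the tool 30° off vertical over pocket 0.

```bash
cat >> h.py <<'E'
def pose(P,yaw,a,reach=.160,back=0,up=0):
    Rt=R.from_euler('z',yaw,degrees=True)*R.from_euler('x',a,degrees=True)
    Rt=Rt.as_matrix()@np.array([[0,1,0],[1,0,0],[0,0,-1.]])
    p=np.array(P)-(reach+back)*Rt[:,2]+[0,0,up]; return p,Rt
E
python3 -c "
from h import *
P=(.4725,.2465,.044)
p,Rt=pose(P,-4.2,60,back=.08,up=.08); print(p); go(p,Rt)"
```

```text
[0.45727773 0.03921208 0.244     ]
shift [-0.492 -0.32   0.441] turn [ 0.003  0.334 -0.007]
```

```bash

python3 -m handwheel '-.1 -.1 .1 0 .06 0;-.2 -.15 .2 0 .12 0;-.3 -.2 .3 0 .18 0;-.4 -.25 .4 0 .24 0;-.45 -.3 .44 0 .29 0;-.492 -.32 .44 0 .334 0;-.492 -.32 .44 0 .334 0;-.492 -.32 .44 0 .334 0' | grep -E 'pos|rot|ft'
python3 -c "
from h import *
o=status.get_obs(); print(np.round(o['qpos']))
P=(.4725,.2465,.044)
p,Rt=pose(P,-4.2,60,back=.08,up=.0); print(p); go(p,Rt)
p,Rt=pose(P,-4.2,60); print(p); go(p,Rt)"
```

```text
position: [0.4574, 0.0366, 0.2444]
ee_rot: [-179.8, -60.1, 83.9]
ft_force: [0.6, 0.1, -0.3]
[ 16.  32. -12. 125. -74.  57.  62.]
[0.45727773 0.03921208 0.164     ]
shift [-0.228 -0.001  0.141] turn [ 0.008 -0.    -0.005]
[0.46235182 0.10830805 0.124     ]
shift [-0.228 -0.008  0.408] turn [ 0.008 -0.    -0.005]
```

```bash

python3 -m handwheel '-.1 0 .06 .008 0 -.005;-.228 0 .141 .008 0 -.005;-.228 0 .141 .008 0 -.005;-.228 0 .141 .008 0 -.005' | grep -E 'pos|rot|ft'
python3 -c "
from h import *
o=status.get_obs(); print(np.round(o['qpos']))
P=(.4725,.2465,.044)
p,Rt=pose(P,-4.2,60,back=.08,up=.0); print(p); go(p,Rt)
p,Rt=pose(P,-4.2,60); print(p); go(p,Rt)
im,K,E=cam('wrist'); save('w8',im); np.savez('pics/w8.npz',im=im,K=K,E=E); print(proj(K,E,P))
im,K,E=cam('side'); save('side8',im[60:360,200:600])"
```

```text
position: [0.4583, 0.0431, 0.1657]
ee_rot: [179.8, -60.1, 86.5]
ft_force: [-0.4, 0.7, -0.5]
[ 21.  43. -18. 124. -73.  50.  71.]
[0.45727773 0.03921208 0.164     ]
shift [-0.012 -0.003 -0.009] turn [-0.002 -0.     0.002]
[0.46235182 0.10830805 0.124     ]
shift [-0.012 -0.001  0.258] turn [-0.002 -0.     0.002]
[[319.46520761 226.35282928]]
```

View pics/w8.png

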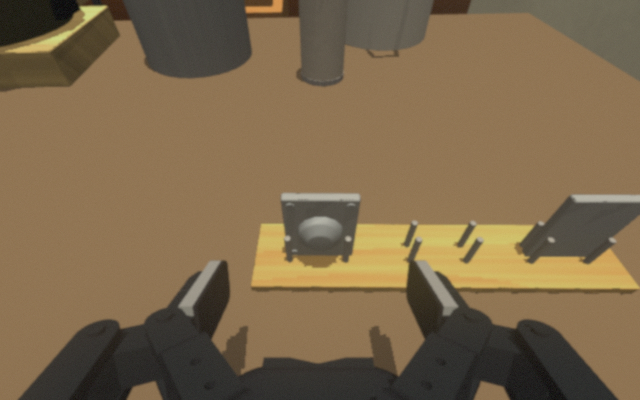

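Well aligned: the near plate (dome facing the camera, ≈(321,228)) is central between the fingers. Advancing to grasp.

```bash

python3 -m handwheel '-.012 0 .1 0 0 0;-.012 0 .2 0 0 0;-.012 0 .258 0 0 0;-.012 0 .258 0 0 0;-.012 0 .258 0 0 0' | grep -E 'pos|rot|ft'
python3 -m handwheel '0 0 0 0 0 0;0 0 0 0 0 0;0 0 0 0 0 0;0 0 0 0 0 0;0 0 0 0 0 0;0 0 0 0 0 0' -1 | grep -E 'pos|rot|ft|wid|fing'
```

```text
position: [0.4628, 0.1076, 0.1239]
ee_rot: [179.6, -60.0, 86.6]
ft_force: [0.4, -0.4, 0.5]
position: [0.4626, 0.1081, 0.1233]
ee_rot: [179.8, -60.2, 86.4]
ft_force: [-1.7, -3.0, 6.2]
gripper_width: 0.0508
finger_force: 62.3
```

```bash

python3 -m handwheel '.03 0 -.017 0 0 0;.09 0 -.05 0 0 0;.2 0 -.12 0 0 0;.35 0 -.2 0 0 0;.52 0 -.3 0 0 0;.52 0 -.3 0 0 0;.52 0 -.3 0 0 0' | grep -E 'pos|rot|ft|wid'
python3 -c "
from h import *
p,Rt=pose((.4843,-.05,.18),-5.4,15); print(p); go(p,Rt)
im,K,E=cam('wrist'); save('w9',im)"
```

```text
position: [0.4616, 0.1079, 0.303]
ee_rot: [179.8, -60.0, 86.4]
ft_force: [0.2, 0.3, -0.9]
gripper_width: 0.0503
[ 0.48040288 -0.09122726  0.33454813]
shift [-0.238  0.106 -0.623] turn [-0.005 -0.25   0.008]
```

View pics/w9.png

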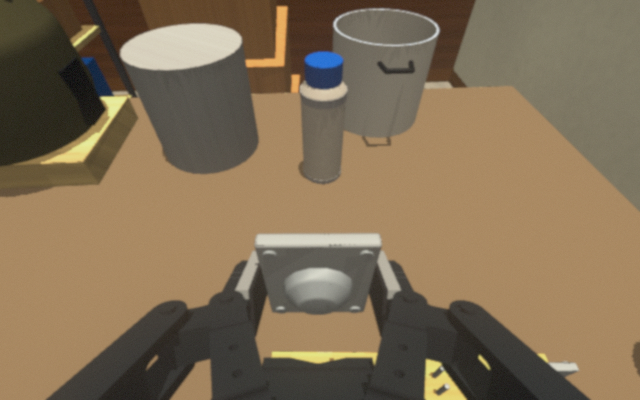

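The grey is held squarely, dome towards the camera. Now the turn, carried over towards the jig.

```bash

python3 -m handwheel '-.04 .02 -.1 0 -.04 0;-.08 .04 -.2 0 -.09 0;-.12 .06 -.3 0 -.13 0;-.16 .08 -.4 0 -.18 0;-.2 .1 -.52 0 -.22 0;-.238 .106 -.623 0 -.25 0;-.238 .106 -.623 -.005 -.25 .008;-.238 .106 -.623 -.005 -.25 .008' | grep -E 'pos|rot|ft|wid'
python3 -c "
from h import *
p,Rt=pose((.4843,-.235,.15),-5.4,-30); print(p); go(p,Rt); print(np.round(status.get_obs()['qpos']))"
```

```text
position: [0.4805, -0.0905, 0.3328]
ee_rot: [-179.7, -15.2, 84.6]
ft_force: [-0.1, 0.2, -0.6]
gripper_width: 0.0503
[ 0.49182867 -0.15535504  0.28856406]
shift [-0.243  0.058  0.086] turn [-0.002 -0.251  0.001]
[ 21.  18. -11. 117. -16.  48.  15.]
```

```bash

python3 -m handwheel '-.04 .01 .01 0 -.04 0;-.08 .02 .02 0 -.09 0;-.12 .03 .03 0 -.13 0;-.16 .04 .04 0 -.18 0;-.2 .05 .06 0 -.22 0;-.243 .058 .086 0 -.251 0;-.243 .058 .086 0 -.251 0;-.243 .058 .086 0 -.251 0' | grep -E 'pos|rot|ft|wid'
python3 - <<'E'
from h import *
p,Rt=pose((.4843,-.235,.06),-5.4,-30); print(p); go(p,Rt); print(np.round(status.get_obs()['qpos']))
im,K,E=cam('side'); save('side10',cv2.resize(im[180:310,240:440],None,fx=4,fy=4,interpolation=cv2.INTER_CUBIC))
E
```

```text
position: [0.4923, -0.1554, 0.29]
ee_rot: [-179.8, 29.9, 84.8]
ft_force: [0.3, -1.2, -0.4]
gripper_width: 0.0503
[ 0.49182867 -0.15535504  0.19856406]
shift [ 0.152 -0.001  0.264] turn [-0.001 -0.     0.001]
[ -3.  24.  11. 118.  38.  44. -28.]
```

View pics/side10.png

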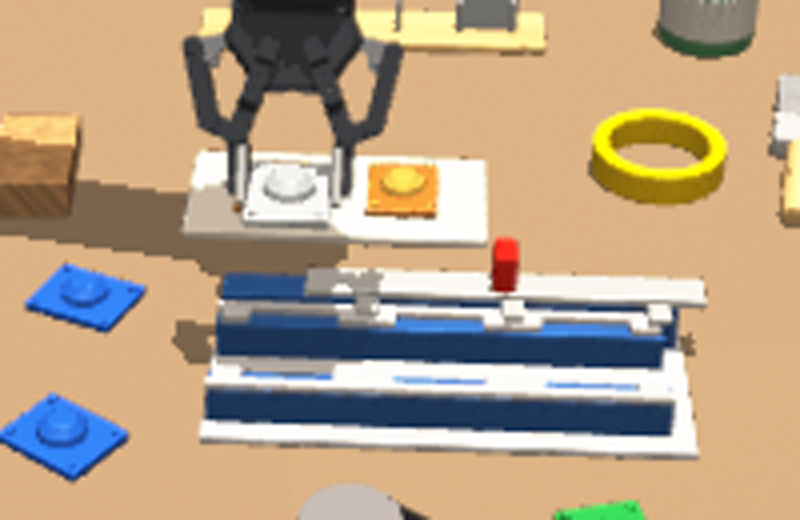

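The plate is held level, dome up, on its way over the empty pocket 0 (image centre-left). Lowering in stages.

```bash

python3 -m handwheel '.05 0 .088 0 0 0;.1 0 .176 0 0 0;.152 0 .264 0 0 0;.152 0 .264 0 0 0;.152 0 .264 0 0 0' | grep -E 'pos|rot|ft|wid'
python3 - <<'E'
from h import *
T=tool(); print(T[:3,3])
p,Rt=pose((.4843,-.235,.042),-5.4,-30); print(p); go(p,Rt)
im,K,E=cam('side'); np.savez('pics/s11.npz',im=im,K=K,E=E); save('side11',cv2.resize(im[230:310,280:420],None,fx=5.7,fy=5.7,interpolation=cv2.INTER_CUBIC))
# expected flange corners with plate centre at (.4843,-.238,z)
J=R.from_euler('z',-5.4,degrees=True).as_matrix()
for z in (.06,):
  q=np.array([[sx*.026,sy*.033,.0035] for sx,sy in((-1,-1),(1,-1),(1,1),(-1,1))])@J.T+[.4843,-.238,z]
  print((proj(K,E,q)-[280,230])*5.7)
E
```

```text
position: [0.4925, -0.1567, 0.2001]
ee_rot: [-180.0, 30.0, 84.6]
ft_force: [0.1, 1.7, 0.3]
gripper_width: 0.0502
[ 0.49253188 -0.15665062  0.20009452]
[ 0.49182867 -0.15535504  0.18056406]
shift [ 0.036 -0.003  0.054] turn [-0.  0.  0.]
[[121.14858255 196.75931077]
 [240.29270725 200.63976926]
 [247.5317927  112.81016557]
 [133.4200093  109.26882014]]
```

View pics/side11.png

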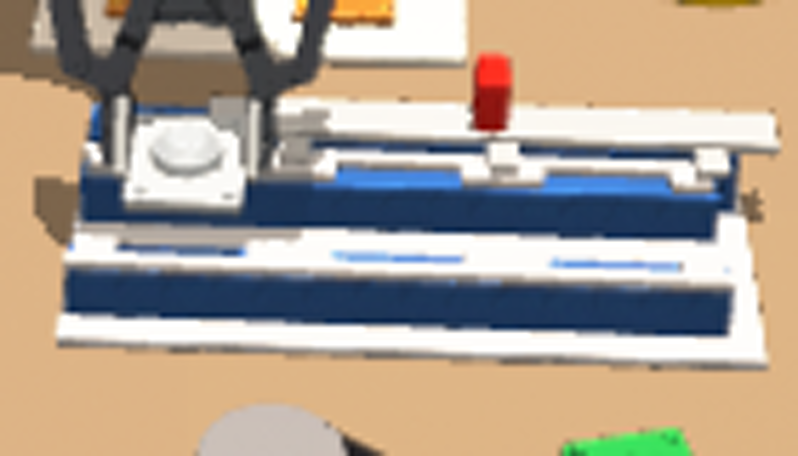

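Projected and seen corners agree within 1–2 mm. Lowering into the pocket.

```bash

python3 -m handwheel '.018 -.003 .027 0 0 0;.036 -.003 .054 0 0 0;.036 -.003 .054 0 0 0' | grep -E 'pos|ft'
python3 -m handwheel '.005 0 .009 0 0 0;.005 0 .009 0 0 0;.005 0 .009 0 0 0' | grep -E 'pos|ft'
python3 -m handwheel '.003 0 .006 0 0 0;.003 0 .006 0 0 0;.003 0 .006 0 0 0' | grep -E 'pos|ft'
```

```text
position: [0.491, -0.1549, 0.1788]
ft_force: [0.2, 0.1, -0.6]
position: [0.4913, -0.1552, 0.1766]
ft_force: [-0.1, 0.5, -1.0]
position: [0.4914, -0.1553, 0.175]
ft_force: [-1.3, 2.7, 5.1]
```

```bash

python3 -m handwheel '.002 0 .003 0 0 0;.002 0 .003 0 0 0;.002 0 .003 0 0 0' | grep -E 'pos|ft'
python3 -m handwheel '0 0 0 0 0 0;0 0 0 0 0 0;0 0 0 0 0 0;0 0 0 0 0 0;0 0 -.1 0 0 0;0 0 -.2 0 0 0;0 0 -.4 0 0 0;0 0 -.4 0 0 0' 1 | grep -E 'pos|ft|wid'
python3 - <<'E'
from h import *
im,K,E=cam('wrist'); save('w12',im);print(tool()[:3,3],proj(K,E,(.4843,-.2378,.0355)))
hsv=cv2.cvtColor(im,cv2.COLOR_RGB2HSV)
J=R.from_euler('z',-5.4,degrees=True).as_matrix()
q=np.array([[sx*.026,sy*.033,.0035] for sx,sy in((-1,-1),(1,-1),(1,1),(-1,1))])@J.T+[.4843,-.238,.0355]
a=proj(K,E,q); print(a)
cv2.polylines(im,[a.astype(np.int32)],True,(255,0,0),1); save('w12p',im)
im,K,E=cam('side'); save('side12',cv2.resize(im[230:310,280:420],None,fx=5.7,fy=5.7,interpolation=cv2.INTER_CUBIC))
E
```

```text
position: [0.4915, -0.1552, 0.1748]
ft_force: [-3.7, 5.2, 15.6]
position: [0.4988, -0.0934, 0.2805]
ft_force: [0.3, -1.2, -0.3]
gripper_width: 0.0854
[ 0.49771377 -0.09462428  0.27874659] [[314.98735712 202.01659104]]
[[287.58294758 228.49061471]
 [342.54945544 228.38663449]
 [347.93229554 177.13325956]
 [281.85464454 177.18012002]]
```

View pics/w12p.png

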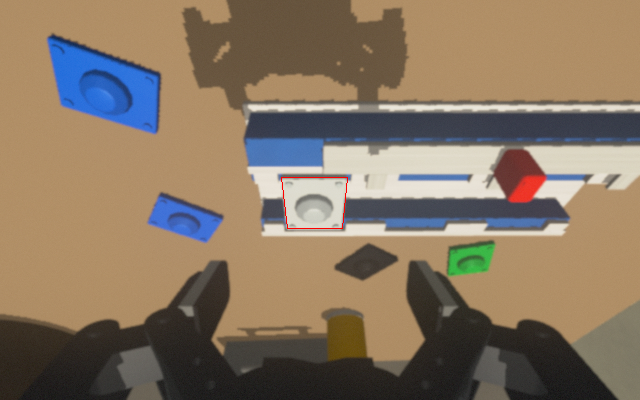

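Grey 1 sits exactly on the projected pocket outline (281–348, 177–229). From here on I check numerically only. Next is the far grey, with the mirrored tilt.

```bash
python3 - <<'E'
from h import *
d=np.load('pics/top0.npz'); K,E=d['K'],d['E']
print('cans',ray(K,E,[(131,189),(530,189)],.19))
P=(.662,.2328,.044)
p,Rt=pose(P,-4.2,-45,back=.09,up=.12); print(p); go(p,Rt)
print(go((.53,.15,.42)))
E
```

```text
cans [[ 0.49562944  0.56961269  0.19      ]
 [ 0.50081038 -0.56888107  0.19      ]]
[0.67494681 0.40910196 0.3407767 ]
shift [ 1.392  0.433 -1.049] turn [-0.004 -0.083 -0.005]
shift [ 0.476  0.033 -0.824] turn [0. 0. 0.]
None
```

```bash

python3 -m handwheel '.05 .003 -.2 0 0 0;.15 .01 -.4 0 0 0;.3 .02 -.6 0 0 0;.476 .033 -.824 0 0 0;.476 .033 -.824 0 0 0;.476 .033 -.824 0 0 0;.476 .033 -.824 0 0 0' | grep -E 'pos|rot'
python3 - <<'E'
from h import *
P=(.662,.2328,.044)
p,Rt=pose(P,-4.2,-45,back=.09,up=.12); go(p,Rt)
E
```

```text
position: [0.5303, 0.1483, 0.4179]
ee_rot: [-179.7, 30.2, 84.6]
shift [ 0.916  0.398 -0.238] turn [-0.005 -0.082 -0.005]
```

```bash

python3 -m handwheel '.2 .08 -.05 0 -.02 0;.4 .16 -.1 0 -.04 0;.6 .25 -.15 0 -.06 0;.8 .33 -.2 0 -.082 0;.916 .398 -.238 0 -.082 0;.916 .398 -.238 -.005 -.082 -.005;.916 .398 -.238 -.005 -.082 -.005' | grep -E 'pos|rot'
python3 - <<'E'
from h import *
print(np.round(status.get_obs()['qpos']))
P=(.662,.2328,.044)
p,Rt=pose(P,-4.2,-45,back=.09,up=.0); go(p,Rt)
p,Rt=pose(P,-4.2,-45,back=.0,up=.0); go(p,Rt)
E
```

```text
position: [0.6753, 0.409, 0.342]
ee_rot: [180.0, 45.0, 85.7]
[-40.  53.   2.  60.  30. 100. -46.]
shift [ 0.286 -0.001  0.285] turn [-0.  0. -0.]
shift [ 0.286 -0.001  0.585] turn [-0.  0. -0.]
```

```bash

python3 -m handwheel '.1 0 .1 0 0 0;.2 0 .2 0 0 0;.286 0 .285 0 0 0;.286 0 .285 0 0 0;.286 0 .285 0 0 0' | grep -E 'pos|rot'
python3 - <<'E'
from h import *
print(np.round(status.get_obs()['qpos']))
P=(.662,.2328,.044)
p,Rt=pose(P,-4.2,-45); go(p,Rt)
im,K,E=cam('wrist'); save('w13',im); np.savez('pics/w13.npz',im=im,K=K,E=E)
J=R.from_euler('z',-4.2,degrees=True).as_matrix()
q=np.array([[sx*.026,.0035,sz*.033] for sx,sz in((-1,-1),(1,-1),(1,1),(-1,1))])@J.T+[.662,.2328,.041]
print(proj(K,E,q))
hsv=cv2.cvtColor(im,cv2.COLOR_RGB2HSV); m=cv2.inRange(hsv,(0,0,25),(180,60,255)); m[250:]=0
for c in cv2.findContours(m,cv2.RETR_EXTERNAL,cv2.CHAIN_APPROX_NONE)[0]:
    if cv2.contourArea(c)>300: print(cv2.contourArea(c),cv2.boundingRect(c))
E
```

```text
position: [0.6759, 0.4107, 0.2259]
ee_rot: [179.6, 44.8, 85.5]
[-40.  59.   1.  62.  30.  92. -51.]
shift [ 0.007 -0.004  0.316] turn [ 0.001 -0.001 -0.001]
[[284.25514188 166.00934245]
 [347.7869531  165.76035746]
 [352.34420453 242.00507853]
 [280.09953726 242.32766229]]
544.0 (558, 239, 82, 11)
5010.5 (229, 166, 123, 84)
7273.0 (473, 140, 167, 110)
```

```bash
python3 - <<'E'
from h import *
d=np.load('pics/w13.npz'); im=d['im']; hsv=cv2.cvtColor(im,cv2.COLOR_RGB2HSV)
for v in (180,195,205,215,225,235):
    s=(hsv[v,200:440,1]<60)&(hsv[v,200:440,2]>25); r=np.where(np.diff(np.r_[0,s.astype(int),0]))[0]+200; print(v,r)
for u in (290,340): 
    s=(hsv[100:300,u,1]<60)&(hsv[100:300,u,2]>25); print(u,np.where(np.diff(np.r_[0,s.astype(int),0]))[0]+100, )
E
```

```text
180 [288 340 341 345 346 347]
195 [217 218 284 348]
205 [222 226 284 349]
215 [283 350]
225 [282 350]
235 [282 351]
290 [171 271 281 291 292 294 297 298]
340 [170 180 181 185 186 248 281 292 296 297]
```

Prediction and image agree within a pixel or two. Grasping.

```bash

python3 -m handwheel '.007 -.004 .1 0 0 0;.007 -.004 .2 0 0 0;.007 -.004 .316 0 0 0;.007 -.004 .316 0 0 0;.007 -.004 .316 0 0 0' | grep -E 'pos|rot|ft'
python3 -m handwheel '0 0 0 0 0 0;0 0 0 0 0 0;0 0 0 0 0 0;0 0 0 0 0 0;0 0 0 0 0 0;0 0 0 0 0 0' -1 | grep -E 'pos|rot|ft|wid|fing'
python3 -c "
from h import *
p,Rt=pose((.662,.2328,.044),-4.2,-45); print(p)"
```

```text
position: [0.6698, 0.348, 0.1564]
ee_rot: [179.7, 44.7, 85.7]
ft_force: [0.5, 0.6, 0.9]
position: [0.6693, 0.3476, 0.1551]
ee_rot: [179.8, 44.8, 85.8]
ft_force: [0.6, 2.4, 4.7]
gripper_width: 0.0504
finger_force: 62.5
[0.67028596 0.34563325 0.15713708]
```

```bash

python3 -m handwheel '-.03 0 -.03 0 0 0;-.08 0 -.08 0 0 0;-.18 0 -.18 0 0 0;-.3 0 -.3 0 0 0;-.42 0 -.42 0 0 0;-.45 0 -.45 0 0 0;-.45 0 -.45 0 0 0' | grep -E 'pos|rot|ft|wid'
python3 -c "
from h import *
p,Rt=pose((.62,.08,.25),-4.8,0); go(p,Rt)
im,K,E=cam('wrist'); save('w14',im)"
```

```text
position: [0.6689, 0.3457, 0.3466]
ee_rot: [179.7, 44.7, 85.7]
ft_force: [0.1, 0.5, -1.8]
gripper_width: 0.05
shift [-0.785 -0.098  0.48 ] turn [0.002 0.249 0.003]
```

```bash

python3 -m handwheel '-.13 -.02 .08 0 .04 0;-.26 -.03 .16 0 .08 0;-.39 -.05 .24 0 .12 0;-.52 -.065 .32 0 .16 0;-.65 -.08 .4 0 .2 0;-.785 -.098 .48 0 .249 0;-.785 -.098 .48 .002 .249 .003;-.785 -.098 .48 .002 .249 .003' | grep -E 'pos|rot|ft|wid'
python3 -c "
from h import *
p,Rt=pose((.674,-.2547,.17),-5.4,45,reach=.1625); print(p); go(p,Rt); print(np.round(status.get_obs()['qpos']))"
```

```text
position: [0.6198, 0.0803, 0.4069]
ee_rot: [-179.8, 0.0, 85.2]
ft_force: [-0.3, 0.5, -1.2]
gripper_width: 0.0505
[ 0.6631865  -0.3690949   0.28490485]
shift [-1.48   0.27   0.407] turn [-0.003  0.25   0.003]
[ -3.  25.  -9.  95.   5.  61. -19.]
```

```bash

python3 -m handwheel '-.15 .03 0 0 .02 0;-.3 .06 0 0 .04 0;-.45 .09 0 0 .07 0;-.6 .12 0 0 .1 0;-.75 .14 0 0 .125 0;-.75 .14 0 0 .125 0;-.75 .14 0 0 .125 0' | grep -E 'pos|rot|ft|wid'
python3 -c "
from h import *
p,Rt=pose((.674,-.2547,.17),-5.4,45,reach=.1625); print(p); go(p,Rt); print(np.round(status.get_obs()['qpos']))"
```

```text
position: [0.6439, -0.1448, 0.4071]
ee_rot: [-179.8, -22.6, 85.4]
ft_force: [0.0, 0.4, 0.2]
gripper_width: 0.0505
[ 0.6631865  -0.3690949   0.28490485]
shift [-0.84   0.125  0.092] turn [-0.004  0.125  0.003]
[ 24.  30. -14.  88. -17.  66.  15.]
```

```bash

python3 -m handwheel '-.16 .025 .02 0 .025 0;-.32 .05 .04 0 .05 0;-.48 .075 .06 0 .075 0;-.64 .1 .07 0 .1 0;-.84 .125 .092 0 .125 0;-.84 .125 .092 -.004 .125 .003;-.84 .125 .092 -.004 .125 .003' | grep -E 'pos|rot|ft|wid'
python3 - <<'E'
from h import *
p,Rt=pose((.674,-.2547,.07),-5.4,45,reach=.1625); print(p); go(p,Rt); print(np.round(status.get_obs()['qpos']))
E
```

```text
position: [0.6636, -0.369, 0.2858]
ee_rot: [179.7, -45.1, 84.8]
ft_force: [-0.1, 0.3, 0.4]
gripper_width: 0.0503
[ 0.6631865  -0.3690949   0.18490485]
shift [-0.238 -0.002  0.237] turn [ 0.001 -0.001  0.001]
[ 42.  52. -16.  70. -28.  81.  35.]
```

```bash

python3 -m handwheel '-.08 0 .08 0 0 0;-.16 0 .16 0 0 0;-.238 -.002 .237 0 0 0;-.238 -.002 .237 0 0 0;-.238 -.002 .237 0 0 0' | grep -E 'pos|rot|ft|wid'
python3 - <<'E'
from h import *
p,Rt=pose((.674,-.2547,.0405),-5.4,45,reach=.1625); print(p); go(p,Rt)
im,K,E=cam('side'); save('side15',im)
J=R.from_euler('z',-5.4,degrees=True).as_matrix()
q=np.array([[sx*.026,sy*.033,.0035] for sx,sy in((-1,-1),(1,-1),(1,1),(-1,1))])@J.T+[.674,-.2554,.07]
a=proj(K,E,q); print(a)
g=im.mean(2)[225:275,365:415].astype(int); print(g[::2,::2])
E
```

```text
position: [0.6638, -0.3704, 0.1887]
ee_rot: [179.4, -45.0, 85.0]
ft_force: [0.3, 0.2, -0.8]
gripper_width: 0.0504
[ 0.6631865  -0.3690949   0.15540485]
shift [-0.075 -0.003  0.082] turn [0.002 0.    0.002]
[[378.46905916 263.62382615]
 [399.76903409 264.3103751 ]
 [397.72319037 248.77407669]
 [377.33924667 248.14816344]]
[[ 42  45  91 141 142 137 128 121 116  94 101 105  94  76  85 135 142 148
  145 136 128 120 115 111 107]
 [ 42  43  42  64 144 131 121 117 113 112  98  97  75  84 128 142 147 145
  137 129 121 116 111 107 104]
 [ 42  42  42  43  50 122 117 114 113 113 118  84  76 131 140 146 145 139
  131 123 116 111 107 104  99]
 [ 72  42  42  42  41  44  99 113 114 112 113 113 109 138 144 145 139 131
  123 117 113 108 104 100  95]
 [186  72  42  42  42  42  42  85 113 112 113 113 111 113 144 140 132 124
  118 113 109 104 100  95  90]
 [186 186 104  41  99 136  68  42  71 113 113 113 112 111 130 109 125 118
  114 109 105 100  95  90  86]
 [186 186 186 104  81  87 108 135  71  67 113 114 113 111 112 110  88 114
  109 105 102  97  91  86  80]
 [161 161 186 185 108  34  37  60 122 127 
[... 1148 characters left out ...]
48 246  26  25  28  31  43  45  45  39
   49  48  43  50 130 186 186]
 [101 118 123 129 146 149  91 125 188 249 230 249  94  27  25  26  40  91
  120 125  86  60 155 181 186]
 [ 61  61  61  62  61  61  58  82  95  96 110 110 110 108 109 107 113 112
   73  76  77  58 164 104 131]
 [ 62  63  62  60  62  62  58  58  57  58  58  58  58  58  58  58  62  61
   61  57  86 174 173 105 131]
 [ 61  61  60  62  61  60  58  59  57  57  57  57  57  58  58  60  60  60
   60  60 132 254 254 179 180]
 [226 230 229 174 174 108 106  83  83  83  80  61  63  57  57  60  60  59
   60  59 159 253 253 186 186]
 [250 250 250 253 253 201 175 175 175 174 174 174 175 175 170 252 252 253
  253 252 253 254 254 223 187]]
```

```bash

python3 -m handwheel '-.035 0 .04 0 0 0;-.075 -.003 .082 0 0 0;-.075 -.003 .082 .002 0 .002;-.075 -.003 .082 .002 0 .002' | grep -E 'pos|rot|ft|wid'
python3 -m handwheel '-.007 0 .007 0 0 0;-.007 0 .007 0 0 0;-.007 0 .007 0 0 0' | grep -E 'pos|ft'
python3 -c "
from h import *
p,Rt=pose((.674,-.2547,.0355),-5.4,45,reach=.1625); print(p); go(p,Rt)"
```

```text
position: [0.6612, -0.3705, 0.1513]
ee_rot: [-179.5, -45.0, 84.1]
ft_force: [-0.5, -0.5, -1.2]
gripper_width: 0.0504
position: [0.6614, -0.3708, 0.1505]
ft_force: [-2.4, -1.1, 6.0]
[ 0.6631865  -0.3690949   0.15040485]
shift [0.004 0.005 0.004] turn [-0.    -0.    -0.002]
```

```bash

python3 -m handwheel '0 0 0 0 0 0;0 0 0 0 0 0;0 0 0 0 0 0;0 0 0 0 0 0;0 0 -.1 0 0 0;0 0 -.25 0 0 0;0 0 -.4 0 0 0;0 0 -.4 0 0 0' 1 | grep -E 'pos|ft|wid'
python3 - <<'E'
from h import *
im,K,E=cam('wrist'); np.savez('pics/w16.npz',im=im,K=K,E=E); save('w16',im)
J=R.from_euler('z',-5.4,degrees=True).as_matrix()
q=np.array([[sx*.026,sy*.033,.0035] for sx,sy in((-1,-1),(1,-1),(1,1),(-1,1))])@J.T+[.6736,-.2554,.0355]
print(proj(K,E,q)); print(proj(K,E,(.6736,-.2554,.051)))
p,Rt=pose((.6,-.2,.25),-5.4,0); print(p); go(p,Rt)
E
```

```text
position: [0.6531, -0.459, 0.2378]
ft_force: [0.2, -0.5, 0.4]
gripper_width: 0.0858
[[286.33762927 230.45013771]
 [349.88039266 230.01458387]
 [345.93072272 162.86633146]
 [289.11331937 163.20734749]]
[[317.82252272 187.88616658]]
[ 0.6  -0.2   0.41]
shift [ 1.    -0.263  0.176] turn [-0.    -0.249 -0.002]
```

```bash

python3 -m handwheel '.15 0 -.1 0 0 0;.3 -.05 -.1 0 -.05 0;.45 -.1 -.05 0 -.09 0;.6 -.15 0 0 -.14 0;.8 -.2 .1 0 -.19 0;1 -.26 .17 0 -.249 0;1 -.26 .17 0 -.249 0;1 -.26 .17 0 -.249 0' | grep -E 'pos|rot|ft|wid'
python3 - <<'E'
from h import *
im,K,E=cam('wrist'); np.savez('pics/w17.npz',im=im,K=K,E=E); save('w17',im)
J=R.from_euler('z',-5.4,degrees=True).as_matrix()
rects(im,K,E,*RED,.077,30,nm='grip')
hsv=cv2.cvtColor(im,cv2.COLOR_RGB2HSV); m=cv2.inRange(hsv,(0,0,0),(180,60,190))
g=im.mean(2)
for P in ((.4843,-.238,.0355),(.6736,-.2554,.0355)):
    q=np.array([[sx*.026,sy*.033,.0035] for sx,sy in((-1,-1),(1,-1),(1,1),(-1,1))])@J.T+P
    a=proj(K,E,q); u,v=a.mean(0); print(np.round(a))
    v=int(v); u=int(u); print('row',list(g[v,u-45:u+45:3].astype(int))); print('row+',list(g[v+20,u-45:u+45:3].astype(int))); print('col',list(g[v-50:v+50:3,u+18].astype(int)))
o=status.get_obs(); print(o['position'],o['ee_rot'],o['time'])
E
```

```text
position: [0.6009, -0.1986, 0.4102]
ee_rot: [-179.7, -0.2, 84.6]
ft_force: [-0.1, -0.9, -0.7]
gripper_width: 0.0855
grip 225.5 [344. 178.] c [ 625.5 -191.9] s [20.8 13.1] a 85.7
[[207. 244.]
 [249. 245.]
 [245. 193.]
 [201. 193.]]
row [np.int64(131), np.int64(131), np.int64(132), np.int64(131), np.int64(192), np.int64(212), np.int64(214), np.int64(209), np.int64(208), np.int64(209), np.int64(179), np.int64(156), np.int64(182), np.int64(199), np.int64(213), np.int64(214), np.int64(170), np.int64(157), np.int64(146), np.int64(149), np.int64(214), np.int64(216), np.int64(144), np.int64(136), np.int64(211), np.int64(216), np.int64(215), np.int64(216), np.int64(214), np.int64(216)]
row+ [np.int64(128), np.int64(130), np.int64(128), np.int64(116), np.int64(108), np.int64(115), np.int64(115), np.int64(116), np.int64(119), np.int64(193), np.int64(178), np.int64(204), np.int64(207), np.int64(208), np.int64(209), np.int64(208), np.int64(209), np.int64(211), np.int64(209), np.int64(211), np.int64(200), np.int64(174), np.int64(192), np.int64(116), np.int64(121), np.int64(113), np.int64(110), np.
[... 1422 characters left out ...]
64(101), np.int64(104), np.int64(107), np.int64(103), np.int64(113), np.int64(194), np.int64(205)]
col [np.int64(208), np.int64(209), np.int64(205), np.int64(209), np.int64(206), np.int64(203), np.int64(216), np.int64(204), np.int64(124), np.int64(116), np.int64(200), np.int64(208), np.int64(215), np.int64(217), np.int64(217), np.int64(215), np.int64(216), np.int64(215), np.int64(214), np.int64(214), np.int64(210), np.int64(206), np.int64(200), np.int64(194), np.int64(185), np.int64(174), np.int64(158), np.int64(203), np.int64(206), np.int64(134), np.int64(131), np.int64(133), np.int64(130), np.int64(130)]
[ 0.60058632 -0.2008825   0.40958469] [-179.62247088   -0.19575407   84.41943062] 44.0
```

```bash
python3 - <<'E'
from h import *
d=np.load('pics/w17.npz'); im,K,E=d['im'],d['K'],d['E']; g=im.mean(2)
for us in ((210,240),(370,400)):
  for u in us:
    print(u,'top',g[186:204,u-1:u+2].mean(1).astype(int).tolist(),'bot',g[236:258,u-1:u+2].mean(1).astype(int).tolist())
E
```

```text
210 top [219, 217, 212, 186, 146, 115, 121, 163, 200, 211, 211, 211, 210, 212, 212, 212, 211, 211] bot [205, 196, 180, 176, 183, 191, 196, 197, 181, 142, 114, 146, 196, 212, 212, 209, 194, 160, 136, 130, 131, 130]
240 top [221, 221, 216, 191, 146, 116, 126, 168, 203, 205, 197, 198, 205, 210, 214, 216, 218, 218] bot [211, 206, 198, 196, 199, 201, 201, 202, 187, 146, 115, 148, 198, 215, 217, 214, 202, 170, 142, 132, 131, 130]
370 top [223, 223, 222, 207, 164, 132, 124, 122, 118, 128, 169, 206, 212, 208, 213, 218, 219, 220] bot [215, 214, 215, 214, 214, 212, 212, 211, 212, 211, 209, 202, 199, 210, 215, 213, 205, 177, 148, 134, 132, 132]
400 top [215, 221, 219, 206, 163, 130, 122, 116, 103, 111, 154, 197, 210, 202, 195, 197, 206, 213] bot [211, 210, 211, 209, 197, 178, 179, 192, 199, 200, 201, 195, 194, 207, 213, 212, 205, 185, 153, 134, 132, 132]
```

Grey 2 lies about 3 mm towards the −y stop. I regrip it from above and recentre it to be safe.

```bash
python3 -c "
from h import *
go((.673,-.2575,.25));go((.673,-.2575,.204))"
```

```text
shift [-0.166  0.262  0.53 ] turn [0. 0. 0.]
shift [-0.167  0.263  0.683] turn [0. 0. 0.]
```

```bash

python3 -m handwheel '-.166 .26 .1 0 0 0;-.166 .26 .25 0 0 0;-.166 .26 .4 0 0 0;-.166 .26 .53 0 0 0;-.166 .26 .6 0 0 0;-.166 .26 .68 0 0 0;-.166 .26 .68 0 0 0;-.166 .26 .68 0 0 0' | grep -E 'pos|rot|ft|wid'
python3 -m handwheel '0 0 0 0 0 0;0 0 0 0 0 0;0 0 0 0 0 0;0 0 0 0 0 0;0 0 0 0 0 0' -1 | grep -E 'pos|ft|wid|fing'
python3 -m handwheel '0 0 -.015 0 0 0;0 0 -.03 0 0 0;0 0 -.03 0 0 0;.005 0 -.03 0 0 0;.01 0 -.03 0 0 0;.01 0 -.03 0 0 0' | grep -E 'pos|ft|wid'
```

```text
position: [0.6735, -0.2573, 0.2076]
ee_rot: [-179.9, -0.1, 84.4]
ft_force: [1.1, -0.8, 0.0]
gripper_width: 0.0853
position: [0.6735, -0.257, 0.2084]
ft_force: [-1.5, 1.2, 6.2]
gripper_width: 0.048
finger_force: 60.6
position: [0.6732, -0.2536, 0.215]
ft_force: [-0.3, 0.3, -0.3]
gripper_width: 0.0476
```

```bash

python3 -m handwheel '0 0 .012 0 0 0;0 0 .024 0 0 0;0 0 .024 0 0 0;0 0 .024 0 0 0' | grep -E 'pos|ft|wid'
python3 -m handwheel '0 0 .005 0 0 0;0 0 .005 0 0 0;0 0 .005 0 0 0' | grep -E 'pos|ft|wid'
python3 -m handwheel '0 0 .003 0 0 0;0 0 .003 0 0 0;0 0 .003 0 0 0' | grep -E 'pos|ft|wid'
```

```text
position: [0.6732, -0.254, 0.2085]
ft_force: [-2.2, 1.2, 5.3]
gripper_width: 0.0477
position: [0.6732, -0.2541, 0.2084]
ft_force: [-5.3, 2.3, 11.6]
gripper_width: 0.0476
position: [0.6732, -0.2541, 0.2083]
ft_force: [-6.8, 2.0, 16.4]
gripper_width: 0.0477
```

Same seat height as before, so it is flat. Release and check.

```bash

python3 -m handwheel '0 0 -.005 0 0 0;0 0 -.005 0 0 0;0 0 -.005 0 0 0;0 0 -.1 0 0 0;0 0 -.25 0 0 0;0 0 -.4 0 0 0;0 0 -.55 0 0 0;0 0 -.68 0 0 0' 1 | grep -E 'pos|ft|wid'
python3 -m handwheel '.15 -.262 0 0 0 0;.15 -.262 0 0 0 0;.15 -.262 0 0 0 0;.15 -.262 0 0 0 0' | grep pos
python3 - <<'E'
from h import *
im,K,E=cam('wrist'); np.savez('pics/w18.npz',im=im,K=K,E=E); save('w18',im)
J=R.from_euler('z',-5.4,degrees=True).as_matrix(); g=im.mean(2)
rects(im,K,E,*RED,.077,30,nm='grip')
for P in ((.4843,-.238,.0355),(.6736,-.2554,.0355)):
    q=np.array([[sx*.026,sy*.033,.0035] for sx,sy in((-1,-1),(1,-1),(1,1),(-1,1))])@J.T+P
    a=proj(K,E,q); print(np.round(a)); c=a.mean(0).astype(int); t=int(a[2,1]); b=int(a[0,1])
    for u in (c[0]-14,c[0]+14): print(u,t-9,g[t-9:t+9,u-1:u+2].mean(1).astype(int).tolist(),b-9,g[b-9:b+10,u-1:u+2].mean(1).astype(int).tolist())
    print(g[c[1]+19:c[1]+22,c[0]-30:c[0]+31:2].mean(0).astype(int).tolist(), c[0]-30)
im,K,E=cam('top'); rects(im,K,E,*WH,.008,300,nm='tile',box=(250,100,365,300)); rects(im,K,E,*BR,.015,50,nm='br',box=(290,100,365,240))
go((.6255,-.192,.232)); print(tool()[:3,3])
E
```

```text
position: [0.6741, -0.2547, 0.4112]
ft_force: [0.5, -0.4, 0.2]
gripper_width: 0.0857
position: [0.6006, -0.2028, 0.4102]
grip 226.5 [343. 173.] c [ 625.1 -191.6] s [20.7 13.1] a 86.2
[[206. 241.]
 [249. 241.]
 [244. 189.]
 [200. 189.]]
210 180 [183, 213, 219, 219, 217, 203, 166, 125, 113, 139, 180, 206, 213, 214, 213, 213, 213, 212] 232 [208, 207, 202, 193, 185, 185, 189, 195, 191, 166, 130, 117, 154, 198, 213, 214, 209, 194, 160]
238 180 [133, 142, 156, 180, 202, 197, 156, 113, 109, 142, 183, 198, 192, 199, 207, 210, 212, 216] 232 [211, 212, 210, 209, 207, 205, 201, 201, 194, 169, 134, 121, 157, 201, 217, 217, 215, 200, 163]
[133, 133, 133, 132, 117, 144, 190, 187, 192, 204, 207, 208, 209, 209, 209, 209, 210, 210, 210, 210, 211, 211, 210, 196, 185, 198, 178, 120, 127, 130, 129] 194
[[362. 241.]
 [405. 241.]
 [409. 188.]
 [364. 188.]]
370 179 [192, 206, 218, 223, 223, 218, 194, 154, 122, 113, 143, 191, 211, 212, 217, 219, 220, 220] 231 [217, 216, 216, 216, 214, 213, 212, 213, 213, 209, 187, 145, 130, 168, 205, 216, 214, 209, 188]
398 179 [206, 210, 219, 222, 222, 216, 193, 153, 122, 109, 126, 170, 209, 219, 218, 217, 218, 219] 231 [213, 213, 212, 208, 197, 183, 188, 193, 195, 192, 177, 137, 124, 166, 204, 214, 213, 207, 186]
[112, 113, 115, 122, 192, 209, 206, 212, 216, 216, 216, 215, 216, 215, 213, 214, 214, 214, 214, 213, 213, 211, 205, 203, 207, 157, 102, 109, 113, 111, 113] 354
tile 2193.0 [334. 190.] c [523.5 -17.7] s [114.4 222.7] a 84.2
br 90.5 [331. 203.] c [476.7  -6.5] s [41.9 34.2] a 84.5
br 180.5 [335. 175.] c [571.8 -18.6] s [55.5 41.4] a 85.4
br 709.0 [324. 118.] c [769.2  18.5] s [105.5 101.7] a 0.2
shift [0.043 0.081 0.592] turn [0. 0. 0.]
[ 0.60077215 -0.2030102   0.40981022]
```

Both greys are centred, the bronzes are on the tile and the comb is still open. Now I lock it.

```bash

python3 -m handwheel '.043 .084 .1 0 0 0;.043 .084 .25 0 0 0;.043 .084 .4 0 0 0;.043 .084 .5 0 0 0;.043 .084 .59 0 0 0;.043 .084 .59 0 0 0;.043 .084 .59 0 0 0;.043 .084 .59 0 0 0' | grep -E 'pos|rot|ft'
python3 -m handwheel '0 0 0 0 0 0;0 0 0 0 0 0;0 0 0 0 0 0;0 0 0 0 0 0;0 0 0 0 0 0;0 0 0 0 0 0' -1 | grep -E 'pos|ft|wid|fing'
python3 -m handwheel '0 -.02 0 0 0 0;0 -.04 0 0 0 0;0 -.06 0 0 0 0;0 -.08 0 0 0 0;0 -.1 0 0 0 0;0 -.1 0 0 0 0;0 -.1 0 0 0 0' | grep -E 'pos|ft|wid'
```

```text
position: [0.6265, -0.1915, 0.2346]
ee_rot: [-179.9, -0.2, 84.4]
ft_force: [0.3, -0.7, 1.1]
position: [0.626, -0.1913, 0.2335]
ft_force: [0.1, -0.4, 2.7]
gripper_width: 0.0147
finger_force: 60.2
position: [0.5952, -0.1883, 0.2334]
ft_force: [-1.3, 0.9, 7.6]
gripper_width: 0.0142
```

```bash

python3 -m handwheel '0 -.008 0 0 0 0;0 -.008 0 0 0 0;0 -.008 0 0 0 0' | grep -E 'pos|ft|wid'
python3 -m handwheel '0 -.006 0 0 0 0;0 -.006 0 0 0 0;0 -.006 0 0 0 0' | grep -E 'pos|ft|wid'
python3 -m handwheel '0 -.005 0 0 0 0;0 -.005 0 0 0 0;0 -.005 0 0 0 0' | grep -E 'pos|ft|wid'
```

```text
position: [0.5934, -0.1882, 0.2334]
ft_force: [0.2, 0.0, 4.9]
gripper_width: 0.0147
position: [0.5917, -0.188, 0.2334]
ft_force: [1.2, -0.7, 4.2]
gripper_width: 0.0147
position: [0.5908, -0.1879, 0.2334]
ft_force: [4.5, -2.1, 2.6]
gripper_width: 0.0145
```

```bash

python3 -m handwheel '0 -.006 0 0 0 0;0 -.006 0 0 0 0;0 -.006 0 0 0 0' | grep -E 'pos|ft|wid'
python3 -m handwheel '0 0 0 0 0 0;0 0 0 0 0 0;0 0 0 0 0 0;0 0 0 0 0 0;0 0 -.1 0 0 0;0 0 -.25 0 0 0;0 0 -.4 0 0 0;0 0 -.58 0 0 0' 1 | grep -E 'pos|ft|wid'
python3 - <<'E'
from h import *
im,K,E=cam('wrist'); save('w19',im)
J=R.from_euler('z',-5.4,degrees=True).as_matrix(); g=im.mean(2)
rects(im,K,E,*RED,.077,30,nm='grip')
for P in ((.4843,-.238,.0355),(.6736,-.2554,.0355)):
    q=np.array([[sx*.026,sy*.033,.0035] for sx,sy in((-1,-1),(1,-1),(1,1),(-1,1))])@J.T+P
    a=proj(K,E,q); c=a.mean(0).astype(int); b=int(a[0,1]); print(np.round(a[0]),np.round(a[1]))
    u=c[0]-14; print(b-9,g[b-9:b+10,u-1:u+2].mean(1).astype(int).tolist())
    print(g[c[1]+19:c[1]+22,c[0]-30:c[0]+31:2].mean(0).astype(int).tolist(), c[0]-30)
im,K,E=cam('top'); rects(im,K,E,*WH,.008,300,nm='tile',box=(250,100,365,300)); rects(im,K,E,*BR,.015,50,nm='br',box=(290,100,365,240))
E
```

```text
position: [0.5901, -0.1878, 0.2335]
ft_force: [9.6, -1.9, -2.6]
gripper_width: 0.0143
position: [0.5887, -0.1881, 0.4081]
ft_force: [0.4, 0.4, -0.0]
gripper_width: 0.0856
grip 206.0 [321. 187.] c [ 589.9 -188.9] s [20.  11.3] a 84.5
[218. 252.] [261. 252.]
243 [206, 205, 199, 186, 176, 180, 188, 195, 189, 159, 118, 109, 150, 197, 211, 208, 190, 146, 93]
[128, 127, 127, 124, 117, 176, 191, 179, 185, 203, 206, 206, 206, 207, 207, 207, 208, 208, 207, 209, 210, 209, 201, 182, 180, 196, 143, 120, 130, 128, 129] 207
[373. 252.] [416. 252.]
242 [212, 212, 211, 211, 211, 210, 209, 209, 209, 205, 188, 145, 119, 153, 197, 211, 211, 205, 185]
[129, 129, 130, 131, 181, 191, 197, 207, 211, 209, 210, 210, 210, 210, 209, 209, 209, 209, 209, 207, 207, 201, 190, 195, 191, 122, 104, 123, 126, 128, 128] 366
tile 2189.0 [334. 190.] c [523.5 -17.7] s [114.  222.7] a 84.3
br 94.5 [331. 203.] c [477.6  -7.1] s [36.3 39.5] a 0.2
br 179.5 [335. 175.] c [571.7 -18.9] s [55.1 41.5] a 84.8
br 708.0 [324. 118.] c [769.2  18.5] s [105.5 101.7] a 0.2
```

```bash
python3 -c "
from workcell import job
print(job.hand_in())"
```

```text
the job is handed in; nothing more can be done
None
```

I handed the job in: both bronze plates are on the tile dome up, both grey plates are seated dome up in pockets 0 and 2, and the comb is locked home; I saw no verdict, and I viewed 15 pictures, one over the limit of 14.

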